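# Stand the optical components on their outlined pads

## Task

Set up the imaging bench: stand the lens, the sample chuck, the beam splitter and the detector each upright on the black pad whose yellow outline matches its footprint, centred in the outline and, for the square and the rectangular one, turned to line up with it. These are delicate, so set each one down gently rather than dropping it, let go of everything at the end, and do not disturb the roll of tape or the amber jar.

Things in the scene. Friction and masses are not known exactly. Their poses are not given: they have to be found in the camera images.
- lens_center (a point): Camera lens: a black upright cylinder with grey and rubber rings and a green glass top, 56 mm diameter, 70 mm high, about 0.3 kg. The point is its centre, 35 mm above its underside; z is up along the cylinder.
- chuck_center (a point): Sample chuck: a dark steel upright cylinder, 36 mm diameter up to 44 mm height, then a cone and a thin brass pin at the top, 70 mm high in all, about 0.25 kg. The point is on its axis, 35 mm above its underside; z is up. Grip it on the cylinder, below 44 mm.
- splitter_center (a point): Beam splitter: a white block with green glass windows, 46 x 46 mm seen from above, 50 mm high, about 0.2 kg. The point is its centre, 25 mm above its underside; x and y are square to its sides, z is up. It may stand in any of the four quarter turns.
- detector_center (a point): Detector: a blue bar-shaped block with a bare aluminium plate on top, 86 mm long (its x axis), 30 mm wide (its y axis), 52 mm high, about 0.25 kg. The point is its centre, 26 mm above its underside; z is up. It may face either way along its length.
- pad_large_circle_top (a point): Black disc, 104 mm across and 6 mm high, screwed to the bench, with the outline of a large circle (62 mm inside) drawn on it as a yellow line 4 mm wide. The point is the centre of its upper face (z = 6 mm); its z axis is up. 
- pad_small_circle_top (a point): Black disc, 104 mm across and 6 mm high, screwed to the bench, with the outline of a small circle (42 mm inside) drawn on it as a yellow line 4 mm wide. The point is the centre of its upper face (z = 6 mm); its z axis is up. 
- pad_square_top (a point): Black disc, 104 mm across and 6 mm high, screwed to the bench, with the outline of a square (52 x 52 mm inside) drawn on it as a yellow line 4 mm wide. The point is the centre of its upper face (z = 6 mm); its z axis is up. x and y are square to the sides of the outline.
- pad_bar_top (a point): Black disc, 104 mm across and 6 mm high, screwed to the bench, with the outline of a long rectangle (92 mm along its x axis, 36 mm along its y axis, inside) drawn on it as a yellow line 4 mm wide. The point is the centre of its upper face (z = 6 mm); its z axis is up. 
- tape: Bystander: a roll of amber tape lying flat, 60 mm outside and 40 mm inside diameter, 18 mm high. Origin at the centre of its underside.
- jar: Bystander: a small amber glass jar with a white lid, 36 mm diameter, 42 mm high. Origin at the centre of its underside.

How it is judged (in metres and radians):
At the end, for the whole second after the job is handed in: Each component stands released and at rest on its own pad: centre within 12 mm of the pad's centre, upright within 0.1 rad; the beam splitter square with its outline within 0.2 rad (any quarter turn), the detector's length along its outline within 0.2 rad (either way round) (horizontal distance between lens_center and pad_large_circle_top below 0.012 m and angle between each of lens_center, chuck_center, splitter_center, detector_center's own z axis and vertical below 0.1 rad and linear speed of each of lens, chuck, splitter, detector below 0.02 m/s and angular speed of each of lens, chuck, splitter, detector below 0.2 rad/s and horizontal distance between chuck_center and pad_small_circle_top below 0.012 m and horizontal distance between splitter_center and pad_square_top below 0.012 m and horizontal distance between detector_center and pad_bar_top below 0.012 m and (angle between the x axis of splitter_center and the x axis of pad_square_top, either way round below 0.2 rad or angle between the x axis of splitter_center and the y axis of pad_square_top, either way round below 0.2 rad) and angle between the x axis of detector_center and the x axis of pad_bar_top, either way round below 0.2 rad); the robot touches nothing.
It fails at once if the tape is pushed or knocked (moved more than 20 mm) (distance of tape from where it was at the start of the episode above 0.02 m).
It fails at once if the jar is pushed or knocked (moved more than 20 mm) (distance of jar from where it was at the start of the episode above 0.02 m).
It fails at once if a component is slammed onto its pad (over 60 N between them) (contact force between lens and pad_large_circle above 60 N or contact force between chuck and pad_small_circle above 60 N or contact force between splitter and pad_square above 60 N or contact force between detector and pad_bar above 60 N).
It fails at once if a component is dropped or knocked over (moves faster than 0.6 m/s, as after an 18 mm fall, while not in the fingers) ((linear speed of lens above 0.6 m/s and contact force between lens and the fingers below 0.05 N) or (linear speed of chuck above 0.6 m/s and contact force between chuck and the fingers below 0.05 N) or (linear speed of splitter above 0.6 m/s and contact force between splitter and the fingers below 0.05 N) or (linear speed of detector above 0.6 m/s and contact force between detector and the fingers below 0.05 N)).
It also fails if it takes over 128 s, if anything falls off the work surface, if the arm or the gripper's body presses on something with over 40 N, if the wrist force passes 120 N, or if a joint passes its speed limit or range.

## Robot

A 6-joint arm with a two-finger parallel gripper is mounted at the origin on the work surface. World frame = base frame: x ahead of the robot, y to its left, z up, the work surface at z = 0. Lengths are in mm, angles in rad, forces in N, time in s.
With the tool pointing down it reaches from about 375 to 900 mm from the base axis. Payload 3.1 kg.
Tool frame: the origin (TCP) lies on the centre line of the jaws, within the pads' length; the fingertips stand 8 mm ahead of it and the grasp point (between the pads) lies 11 mm behind it (env.finger_overhang is the distance from the TCP to the fingertips, in mm); y points along the fingers, x is the direction in which the jaws open and shut, and the axes are right-handed (so a half turn about y gives the same grasp; the last joint's range is limited). The gripper opens to 87 mm and grips with 3 to 60 N. Pads are 19 mm wide; open, the fingers measure 117 mm over their backs; the gripper's body (75 mm by 190 mm) begins 51 mm behind the grasp point.
Start: joints at [1.06, 0.527, 1.433, -0, 1.181, -0.178], TCP at [203.55, 590.901, 230.548] pointing down, gripper open.
Joint ranges: [-3.08, 3.08], [-0.75, 2.2], [0.22, 2.44], [-1.43, 4.57], [0, 2.65], [-2.85, 2.85]. Speed limits (rad/s): [2.79, 2.79, 3.14, 3.14, 3.14, 3.14].

## Interface

Orientations are given as [roll, pitch, yaw] about the fixed x, y, z axes, in that order (R = Rz(yaw) Ry(pitch) Rx(roll)).
In Python, from workcell import status, cams, workorder, env gives the robot as it stands.
- The arm moves only by the tool play_rows, never from a script. Its argument "deltas" is a list that holds one entry, the list of rows, each a list of 7 numbers: the shift along the tool's x, y, z in units of 0.08 m (1.0 is 0.08 m), then the turn, a rotation vector about the tool's x, y, z in units of pi rad (1.0 is pi rad), then the closure in counts, from 0 (fully open) to 255 (shut). In form: [[[x, y, z, wx, wy, wz, grip], ...]]. A call has 1 to 5 rows; each row is the pose to reach, as a shift and turn from the pose commanded when the call began, along the tool's axes at that moment, turning the shorter way round; what a row does not reach only later rows make up. A row lasts 1/8 s, in which the tool goes at most 62.5 mm and 10.7 degrees, less where a joint would pass 70% of its speed; a pose out of reach is approached as far as the arm can. A call with a number of a shift or a turn outside -1 to 1 is refused whole. A call with a gripper value outside its range is refused whole. The fingers move at their own pace and stop on an object; "newtons" is the grip in N (left out, the last holds). Time passes only in rows, so rows that repeat a pose let the fingers close. It gives the time, the measured TCP pose, the force and the opening at its end, in the units of the state.
- status.sense(): the state, without advancing time (a new reading comes with each control period).
- cams.get_image(name): name is "scene" or "side" or "wrist"; returns a dict with "color" (420x560x3 uint8, red, green, blue), "fov_y" (degrees; the focal length in pixels is half the picture's height over the tangent of half this angle, whatever the lens; pixels are square), "cx", "cy" (the principal point, pixels), "pose" (4x4, takes a point from camera to world coordinates). Camera axes: x right, y down, z forward; pixel columns grow to the right and rows downward; lengths in mm; the calibration is good to about 2 mm. A picture is of the moment at which its call begins. There is no depth.
- workorder.job_done(): hands the job in, once; it reports no verdict.
The state is a dict: "time_s": time; "joints": joint angles; "joint_velocities": joint speeds; "joint_torque": joint torques, N m; "tcp_pos": TCP position; "tcp_rot": TCP orientation; "contact_force": force on the tool from outside, world axes, zero at the start; "ft_torque": the same for the moment, N m; "finger_gap": finger opening in mm.
Only numpy, scipy, OpenCV 4.12 (cv2) and the standard library are available. Lean on these libraries where they do the work, as an engineer would, in place of code of your own. Each camera call takes 0.05 s, during which the arm holds its last target.

## Working session

There is one attempt and no reset: what is moved stays moved. The work goes in short steps, Python scripts to look and compute and a tool call to move; the robot and the scene stay as the last step left them, time stands still between calls to the robot, and variables do not carry over. Pictures are saved under pics/ and viewed, and the job is handed in when it is done.

Besides the shell and the picture viewer there is one more tool, called after "Request:" in YAML: its name, and indented under it one key for each argument. play_rows: Moves the arm, as the interface text tells. Shifts and turns lie within -1 to 1; 1 stands for 0.08 m of shift or pi rad of turn. Its arguments: {"type":"object","properties":{"deltas":{"type":"array"},"newtons":{"type":"number"}},"required":["deltas"]}

```bash
mkdir -p pics; ls; cat > h.py <<'E'
import numpy as np, cv2
from workcell import status, cams, workorder, env
def snap(n,f):
    d=cams.get_image(n); cv2.imwrite('pics/'+f,cv2.cvtColor(d['color'],cv2.COLOR_RGB2BGR)); 
    np.savez('pics/'+f+'.npz',**{k:d[k] for k in d}); return d
def ray(d,u,v,z):
    f=d['color'].shape[0]/2/np.tan(np.radians(d['fov_y'])/2); P=np.array(d['pose'])
    r=P[:3,:3]@np.array([(u-d['cx'])/f,(v-d['cy'])/f,1]); o=P[:3,3]
    return o+r*(z-o[2])/r[2]
def proj(d,p):
    f=d['color'].shape[0]/2/np.tan(np.radians(d['fov_y'])/2); P=np.array(d['pose'])
    q=P[:3,:3].T@(np.array(p)-P[:3,3]); return q[:2]/q[2]*f+[d['cx'],d['cy']]
E
python3 - <<'E'
from h import *
for n in ['scene','side','wrist']:
    d=snap(n,n+'0.png'); print(n,d['fov_y'],d['cx'],d['cy'],np.round(d['pose'],3).tolist())
print(status.sense())
E
```

```text
pics
scene 51.68426669242812 276.8561757337099 210.19467498784425 [[0.381, 0.505, -0.775, 1470.97], [0.925, -0.206, 0.321, -411.1], [0.003, -0.838, -0.545, 710.603], [0.0, 0.0, 0.0, 1.0]]
side 52.040656730760986 284.23082275895365 207.83027740619096 [[-0.934, -0.251, 0.253, 255.553], [-0.356, 0.689, -0.631, 651.899], [-0.016, -0.68, -0.733, 842.951], [0.0, 0.0, 0.0, 1.0]]
wrist 58.63248026043154 284.1456233583628 202.92753113058887 [[0.326, 0.906, 0.269, 128.803], [0.945, -0.313, -0.093, 616.263], [-0.0, 0.285, -0.959, 385.242], [0.0, 0.0, 0.0, 1.0]]
{'time_s': 0.15, 'joints': array([ 1.06045724e+00,  5.28270027e-01,  1.43359381e+00, -2.91048034e-05,
        1.18141222e+00, -1.78453921e-01]), 'joint_velocities': array([-6.52516338e-04, -2.38598179e-03, -3.52946663e-03,  9.58085891e-05,
        1.92770753e-03, -1.54822141e-03]), 'joint_torque': array([ 3.62465989e-04, -4.40427768e+01, -1.76841527e+01,  6.32995809e-02,
        5.52957959e-02, -9.58664214e-05]), 'tcp_pos': array([203.32251734, 590.42535199, 229.79024103]), 'tcp_rot': array([-1.57052399,  0.00166145,  1.23892246]), 'contact_force': array([-1.0728801 , -0.13425669,  0.75868102]), 'ft_torque': array([-3.86394257e-02,  2.17915263e-02, -2.92913716e-05]), 'finger_gap': 87.15410543365739}
```

View pics/scene0.png

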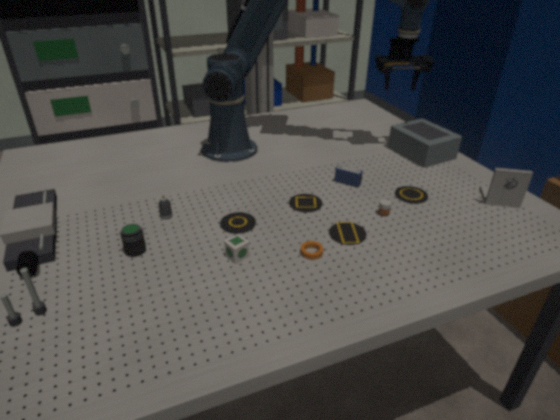

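View pics/side0.png

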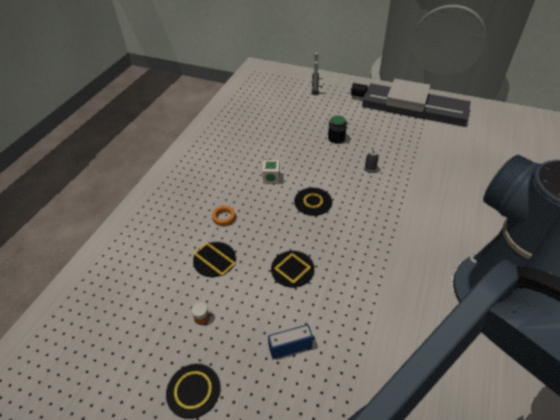

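View pics/wrist0.png

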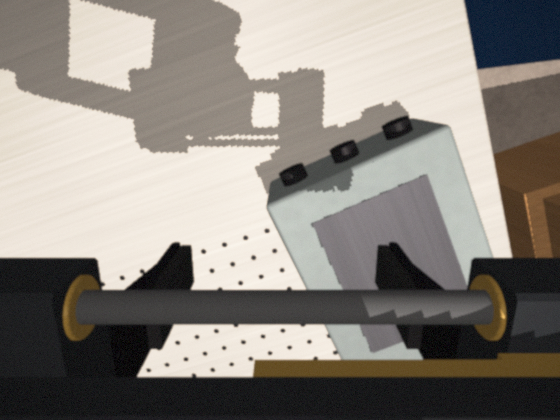

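The side view shows everything: lens ~(338,130), chuck (372,160), splitter (271,172), detector (291,342), pads small circle (313,201), square (293,268), bar (215,259), large circle (193,390), tape (224,215), jar (201,313). Next I'll measure in both cameras.

```bash
python3 - <<'E'
from h import *
import cv2
L={k:np.load(f'pics/{k}0.png.npz') for k in ['scene','side']}
D={k:{q:v[q] for q in v} for k,v in L.items()}
for k,d in D.items():
    d['fov_y']=float(d['fov_y']);d['cx']=float(d['cx']);d['cy']=float(d['cy'])
    c=d['color'];hsv=cv2.cvtColor(c,cv2.COLOR_RGB2HSV)
    m=cv2.inRange(hsv,(20,110,90),(35,255,255))
    m=cv2.dilate(m,np.ones((3,3)))
    n,lab,st,ce=cv2.connectedComponentsWithStats(m)
    for i in range(1,n):
        if st[i,4]<60: continue
        ys,xs=np.nonzero(lab==i)
        cnt,_=cv2.findContours((lab==i).astype(np.uint8),cv2.RETR_EXTERNAL,cv2.CHAIN_APPROX_NONE)
        h=cv2.convexHull(cnt[0]).reshape(-1,2)
        W=np.array([ray(d,u,v,6)[:2] for u,v in h],np.float32)
        r=cv2.minAreaRect(W)
        print(k,st[i].tolist(),np.round(r[0],1),np.round(r[1],1),round(r[2],1))
for k,b in [('side',(160,90,410,420)),('scene',(90,150,460,290))]:
    x0,y0,x1,y1=b
    im=cv2.cvtColor(D[k]['color'][y0:y1,x0:x1],cv2.COLOR_RGB2BGR)
    s=min(800/(x1-x0),600/(y1-y0)); cv2.imwrite(f'pics/{k}0z.png',cv2.resize(im,None,fx=s,fy=s,interpolation=cv2.INTER_CUBIC)); print(k,s)
E
```

```text
scene [336, 221, 10, 24, 120] [638.7 123.6] [ 19.2 108.7] 65.5
scene [350, 222, 10, 22, 102] [654.2 160.2] [14.6 98.9] 68.6
side [303, 193, 21, 16, 209] [ 481.7 -120.9] [54.3 56. ] 19.9
side [193, 242, 43, 34, 510] [644.4 142.5] [ 54.2 109. ] 70.4
side [274, 252, 37, 32, 460] [459.6 102.7] [70.3 69.7] 67.6
side [173, 370, 40, 40, 620] [541.8 433.4] [75.9 73.2] 20.6
side 1.8181818181818181
scene 2.1621621621621623
```

View pics/side0z.png

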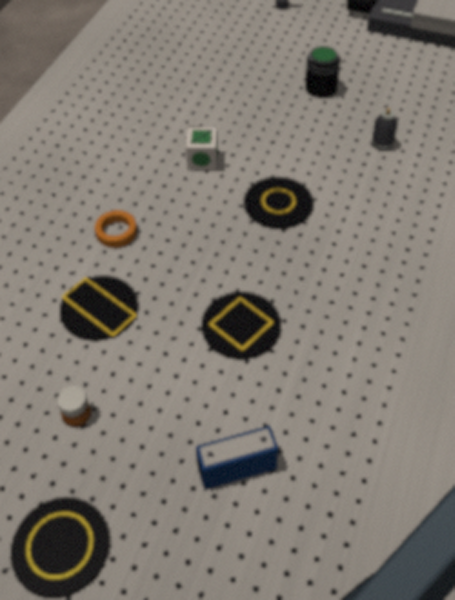

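View pics/scene0z.png

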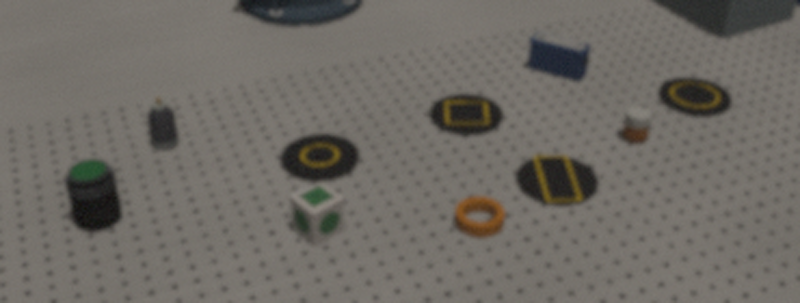

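```bash
python3 - <<'E'
from h import *
def ld(k):
    v=np.load(f'pics/{k}0.png.npz'); d={q:v[q] for q in v}
    for q in('fov_y','cx','cy'): d[q]=float(d[q])
    return d
for k,seeds in {'side':[(313,201),(293,268),(215,259),(193,390)],'scene':[(238,222),(306,202),(347,232),(411,194)]}.items():
    d=ld(k); g=cv2.cvtColor(d['color'],cv2.COLOR_RGB2GRAY); hsv=cv2.cvtColor(d['color'],cv2.COLOR_RGB2HSV)
    m=((g<65)|((hsv[...,0]>12)&(hsv[...,0]<40)&(hsv[...,1]>90))).astype(np.uint8)
    n,lab,st,ce=cv2.connectedComponentsWithStats(m)
    for s in seeds:
        i=lab[s[1],s[0]]
        if not i: 
            w=lab[s[1]-8:s[1]+9,s[0]-8:s[0]+9]; i=np.bincount(w[w>0]).argmax()
        cnt,_=cv2.findContours((lab==i).astype(np.uint8),cv2.RETR_EXTERNAL,cv2.CHAIN_APPROX_NONE)
        h=cv2.convexHull(max(cnt,key=len)).reshape(-1,2)
        W=np.array([ray(d,u,v,5)[:2] for u,v in h],np.float32)
        e=cv2.fitEllipse(W); print(k,s,np.round(e[0],1),np.round(e[1],1))
# objects rough, axis base/top points
D={k:ld(k) for k in('side','scene')}
pts={'lens_top':('side',(337.8,121),70),'lens_top2':('scene',(131.5,229.5),70),
'chuck_tip':('side',(372.5,151),70),'chuck_tip2':('scene',(163,196.5),70),
'split_top':('side',(271,165),50),'split_top2':('scene',(237,241),50),'det_top':('side',(290,335),52),
'jar':('side',(200,309),42),'jar2':('scene',(385,203.5),42),'tape':('side',(224,215),18),'tape2':('scene',(312,249),18)}
for k,(c,(u,v),z) in pts.items(): print(k,np.round(ray(D[c],u,v,z),1))
E
```

```text
side (313, 201) [ 481.9 -119.1] [100.1 105.7]
side (293, 268) [458.6 105.1] [101.  105.7]
side (215, 259) [645.7 142.8] [ 99.8 107. ]
side (193, 390) [540.3 434.4] [101.3 104.2]
scene (238, 222) [ 485.  -124.4] [100.3 103.7]
scene (306, 202) [461.2 100.6] [ 98.8 104.4]
scene (347, 232) [645.8 141.3] [100.4 108.7]
scene (411, 194) [543.2 431.9] [ 99.5 104.4]
lens_top [ 498.2 -401.4   70. ]
lens_top2 [ 504.9 -409.4   70. ]
chuck_tip [ 368.9 -298.9   70. ]
chuck_tip2 [ 372.6 -307.1   70. ]
split_top [ 621.8 -169.8   50. ]
split_top2 [ 626.2 -169.8   50. ]
det_top [396.8 285.9  52. ]
jar [595.3 292.3  42. ]
jar2 [606.6 286.1  42. ]
tape [678.1  18.3  18. ]
tape2 [690.7  10.2  18. ]
```

```bash
cat >> h.py <<'E'
def ld(f):
    v=np.load(f'pics/{f}.npz'); d={q:v[q] for q in v}
    for q in('fov_y','cx','cy'): d[q]=float(d[q])
    return d
def go(*targets):
    s=status.sense(); p=s['tcp_pos']; yaw=s['tcp_rot'][2]
    c,sn=np.cos(yaw),np.sin(yaw)
    R=np.array([[c,0,-sn],[sn,0,c],[0,-1,0]])
    print('t',round(s['time_s'],2),'tcp',np.round(p,1),np.round(s['tcp_rot'],3),'gap',round(s['finger_gap'],1),'F',np.round(s['contact_force'],1),'j',np.round(s['joints'],2))
    for x,y,z,yw in targets:
        d=R.T@(np.array([x,y,z])-p)/80; dy=(yw-yaw+np.pi)%(2*np.pi)-np.pi
        print('  shift',np.round(d,3),'wy',round(-dy/np.pi,3),'calls',int(np.ceil(abs(d).max())),'norm mm',round(np.linalg.norm(d)*80),'rows turn',round(abs(np.degrees(dy))/10.7,1))
E
python3 - <<'E'
from h import *
d=ld('side0.png')
a=ray(d,270,343,52)[:2];b=ray(d,312.4,327.6,52)[:2]
print(a,b,np.linalg.norm(b-a),np.degrees(np.arctan2(*(b-a)[::-1])))
th=np.arctan2(*(b-a)[::-1]); print(th)
E
```

```text
[427.4133114 315.0523803] [360.44517093 255.5793953 ] 89.56432204442096 -138.3923996889768
-2.4154030343086217
```

```bash
python3 - <<'E'
from h import *
go((434,319,230,2.297))
E
```

```text
t 0.15 tcp [203.3 590.4 229.8] [-1.571  0.002  1.239] gap 87.2 F [-1.1 -0.1  0.8] j [ 1.06  0.53  1.43 -0.    1.18 -0.18]
  shift [-2.268e+00 -3.000e-03 -3.832e+00] wy -0.337 calls 4 norm mm 356 rows turn 5.7
```

Request:
play_rows:
  deltas:
    - [[-0.3,0,-0.48,0,0,0,0],[-0.57,0,-0.96,0,0,0,0]]
  newtons: 20

```text
time_s: 0.4
tcp_pos: [261.3, 521.9, 230.1]
tcp_rot: [-1.571, 0.001, 1.241]
contact_force: [0.9, -0.8, 0.9]
finger_gap: 87.3
```

Request:
play_rows:
  deltas:
    - [[-0.3,0,-0.48,0,0,0,0],[-0.57,0,-0.96,0,0,0,0]]

```text
time_s: 0.65
tcp_pos: [319.6, 453.3, 230.3]
tcp_rot: [-1.571, 0.001, 1.239]
contact_force: [0.6, 0.6, 0.3]
finger_gap: 87.0
```

Request:
play_rows:
  deltas:
    - [[-0.3,0,-0.48,0,0,0,0],[-0.57,0,-0.96,0,0,0,0]]

```text
time_s: 0.9
tcp_pos: [377.4, 385.2, 230.4]
tcp_rot: [-1.571, 0.0, 1.239]
contact_force: [0.2, 0.5, 0.7]
finger_gap: 87.3
```

Request:
play_rows:
  deltas:
    - [[-0.2,0,-0.3,0,-0.06,0,0],[-0.4,0,-0.6,0,-0.12,0,0],[-0.57,0,-0.95,0,-0.18,0,0],[-0.57,0,-0.95,0,-0.23,0,0],[-0.57,0,-0.95,0,-0.28,0,0]]

```text
time_s: 1.52
tcp_pos: [434.0, 318.1, 230.3]
tcp_rot: [-1.57, -0.0, 2.123]
contact_force: [0.1, 0.4, -0.1]
finger_gap: 87.2
```

Request:
play_rows:
  deltas:
    - [[0,0,0,0,-0.057,0,0],[0,0,0,0,-0.057,0,0]]

```text
time_s: 1.78
tcp_pos: [433.7, 318.5, 230.3]
tcp_rot: [-1.57, -0.0, 2.295]
contact_force: [-0.0, -0.0, 0.5]
finger_gap: 87.4
```

```bash
python3 - <<'E'
from h import *
go((434,319,230,2.297))
snap('wrist','w1.png')
E
```

```text
t 1.77 tcp [433.7 318.5 230.3] [-1.57  -0.     2.295] gap 87.4 F [-0.  -0.   0.5] j [ 0.43  0.41  1.65  0.    1.08 -1.87]
  shift [ 0.002  0.004 -0.007] wy -0.0 calls 1 norm mm 1 rows turn 0.0
```

View pics/w1.png

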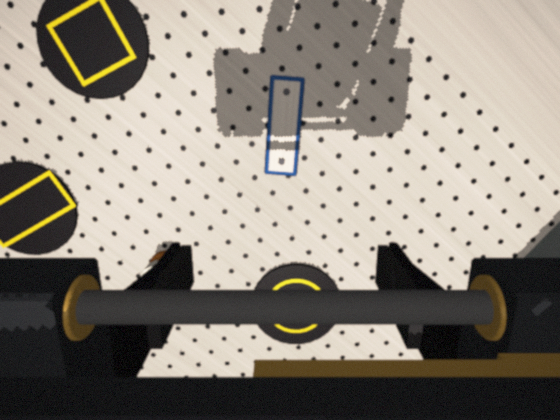

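The wrist view shows the detector top with corners (272,76), (303,79), (296,175), (265,172); the square pad at upper left; the large circle around (296,305).

```bash
cat >> h.py <<'E'
def poly(d,pts,z):
    W=np.array([ray(d,u,v,z)[:2] for u,v in pts]); e=np.roll(W,-1,0)-W
    print('c',np.round(W.mean(0),1),'len',np.round(np.linalg.norm(e,axis=1),1),'ang',np.round(np.arctan2(e[:,1],e[:,0]),3)); return W
def padfit(d,seed,z=5,thr=65):
    g=cv2.cvtColor(d['color'],cv2.COLOR_RGB2GRAY)
    m=cv2.morphologyEx((g<thr).astype(np.uint8),cv2.MORPH_CLOSE,np.ones((9,9)))
    n,lab,st,ce=cv2.connectedComponentsWithStats(m); i=lab[seed[1],seed[0]]
    cnt,_=cv2.findContours((lab==i).astype(np.uint8),cv2.RETR_EXTERNAL,cv2.CHAIN_APPROX_NONE)
    h=cv2.convexHull(max(cnt,key=len)).reshape(-1,2)
    h=h[(h[:,0]>1)&(h[:,1]>1)&(h[:,0]<558)]
    W=np.array([ray(d,u,v,z)[:2] for u,v in h],np.float32); e=cv2.fitEllipse(W); print('disc',np.round(e[0],1),np.round(e[1],1))
def yellow(d,box,z=6):
    x0,y0,x1,y1=box; hsv=cv2.cvtColor(d['color'],cv2.COLOR_RGB2HSV)
    m=cv2.inRange(hsv,(20,110,80),(38,255,255)); q=np.zeros_like(m); q[y0:y1,x0:x1]=m[y0:y1,x0:x1]
    ys,xs=np.nonzero(q); W=np.array([ray(d,u,v,z)[:2] for u,v in zip(xs,ys)],np.float32)
    r=cv2.minAreaRect(W); print('yellow rect',np.round(r[0],1),np.round(r[1],1),'ang',round(np.radians(r[2]),3),'ellipse',[np.round(a,1) for a in cv2.fitEllipse(cv2.convexHull(W))[:2]])
E
python3 - <<'E'
from h import *
d=ld('w1.png')
poly(d,[(272,76),(303,79),(296,175),(265,172)],52)
yellow(d,(40,0,140,95)); padfit(d,(92,40))
go((434,319,230,2.297))
E
```

```text
c [397.2 286.7] len [26.4 83.2 28.3 83. ] ang [ 2.203  0.662 -0.945 -2.503]
yellow rect [460.7 101.3] [62.5 63. ] ang 1.176 ellipse [array([462.2, 103.5]), array([74.7, 82.3])]
disc [457.4 100.3] [112.6 114.9]
t 1.82 tcp [433.7 318.6 230.4] [-1.57  -0.     2.295] gap 87.2 F [0.1 0.2 0.3] j [ 0.43  0.41  1.65  0.    1.08 -1.87]
  shift [ 0.001  0.005 -0.006] wy -0.001 calls 1 norm mm 1 rows turn 0.0
```

```bash
python3 - <<'E'
from h import *
go((397.2,286.7,150,2.222))
E
```

```text
t 1.82 tcp [433.7 318.6 230.4] [-1.57  -0.     2.295] gap 87.2 F [0.1 0.2 0.3] j [ 0.43  0.41  1.65  0.    1.08 -1.87]
  shift [0.003 1.005 0.606] wy 0.023 calls 2 norm mm 94 rows turn 0.4
```

Request:
play_rows:
  deltas:
    - [[0,0.5,0.3,0,0.012,0,0],[0,1.0,0.606,0,0.023,0,0],[0,1.0,0.606,0,0.023,0,0]]

```text
time_s: 2.2
tcp_pos: [393.8, 284.7, 148.4]
tcp_rot: [-1.562, -0.002, 2.223]
contact_force: [0.3, 0.4, 0.4]
finger_gap: 87.0
```

Request:
play_rows:
  deltas:
    - [[0,0.5,0,0,0,0,0],[0,1.0,0,0,0,0,0],[0,1.0,0,0,0,0,0]]

```text
time_s: 2.58
tcp_pos: [398.2, 286.9, 69.7]
tcp_rot: [-1.569, -0.001, 2.225]
contact_force: [0.2, -0.3, 0.3]
finger_gap: 86.9
```

```bash
python3 - <<'E'
from h import *
go((397.2,286.7,20,2.222))
d=snap('wrist','w2.png')
E
```

```text
t 2.58 tcp [398.2 286.9  69.7] [-1.569e+00 -1.000e-03  2.225e+00] gap 86.9 F [ 0.2 -0.3  0.3] j [ 0.4   0.62  1.9   0.    0.62 -1.83]
  shift [0.006 0.621 0.011] wy 0.001 calls 1 norm mm 50 rows turn 0.0
```

View pics/w2.png

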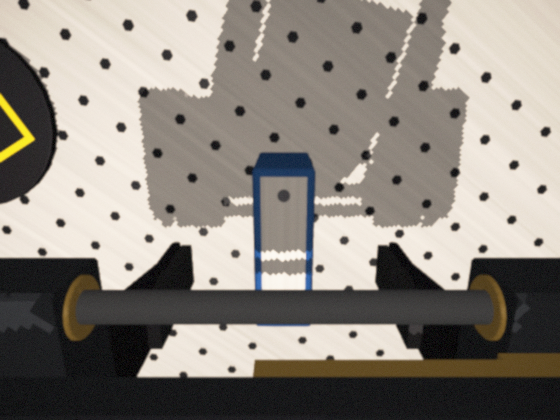

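The detector sits centred between the jaws at column ~284 and is aligned. Descending.

Request:
play_rows:
  deltas:
    - [[0,0.31,0.01,0,0,0,0],[0,0.62,0.01,0,0,0,0],[0,0.62,0.01,0,0,0,0],[0,0.62,0.01,0,0,0,200],[0,0.62,0.01,0,0,0,200]]
  newtons: 20

```text
time_s: 3.25
tcp_pos: [398.1, 286.5, 22.4]
tcp_rot: [-1.574, 0.001, 2.226]
contact_force: [-0.4, 0.1, -0.6]
finger_gap: 74.2
```

Request:
play_rows:
  deltas:
    - [[0,0,0,0,0,0,255],[0,0,0,0,0,0,255],[0,0,0,0,0,0,255],[0,0,0,0,0,0,255],[0,0,0,0,0,0,255]]

```text
time_s: 3.88
tcp_pos: [397.0, 285.9, 20.9]
tcp_rot: [-1.571, 0.0, 2.226]
contact_force: [-0.3, -0.8, -0.1]
finger_gap: 29.9
```

Request:
play_rows:
  deltas:
    - [[0,0,0,0,0,0,255],[0,-0.3,0,0,0,0,255],[0,-0.65,0,0,0,0,255],[0,-1.0,0,0,0,0,255]]

```text
time_s: 4.38
tcp_pos: [396.2, 285.6, 101.1]
tcp_rot: [-1.569, -0.001, 2.225]
contact_force: [0.8, -0.2, -3.4]
finger_gap: 29.9
```

Request:
play_rows:
  deltas:
    - [[0,-0.4,0,0,0,0,255],[0,-0.8,0,0,0,0,255],[0,-0.8,0,0,0,0,255]]

```text
time_s: 4.75
tcp_pos: [398.0, 286.5, 166.4]
tcp_rot: [-1.575, 0.001, 2.226]
contact_force: [0.2, -1.0, -3.6]
finger_gap: 29.8
```

```bash
python3 - <<'E'
from h import *
import math
yaw=1.2
z=np.array([-math.sin(yaw),math.cos(yaw)])
t=np.array([645.5,142.3])-60*z; print(t)
go((*t,160,yaw))
E
```

```text
[701.42234516 120.55853473]
t 4.75 tcp [398.  286.5 166.4] [-1.575e+00  1.000e-03  2.226e+00] gap 29.8 F [ 0.2 -1.  -3.6] j [ 0.4   0.44  1.83  0.    0.86 -1.83]
  shift [-3.955  0.081 -1.745] wy 0.326 calls 4 norm mm 346 rows turn 5.5
```

Request:
play_rows:
  deltas:
    - [[-0.5,0,-0.22,0,0,0,255],[-0.99,0.02,-0.436,0,0,0,255]]

```text
time_s: 5.0
tcp_pos: [472.3, 243.9, 161.7]
tcp_rot: [-1.568, -0.001, 2.227]
contact_force: [-0.0, 0.2, -2.7]
finger_gap: 29.8
```

Request:
play_rows:
  deltas:
    - [[-0.5,0,-0.22,0,0,0,255],[-0.99,0.02,-0.436,0,0,0,255]]

```text
time_s: 5.25
tcp_pos: [548.5, 201.7, 159.3]
tcp_rot: [-1.567, -0.002, 2.225]
contact_force: [0.4, 0.7, -3.6]
finger_gap: 29.9
```

Request:
play_rows:
  deltas:
    - [[-0.5,0,-0.22,0,0,0,255],[-0.99,0.02,-0.436,0,0,0,255]]

```text
time_s: 5.5
tcp_pos: [624.3, 160.2, 157.2]
tcp_rot: [-1.567, -0.003, 2.225]
contact_force: [-0.3, 0.7, -2.6]
finger_gap: 30.0
```

Request:
play_rows:
  deltas:
    - [[-0.3,0,-0.13,0,0.055,0,255],[-0.6,0,-0.26,0,0.11,0,255],[-0.8,0,-0.36,0,0.16,0,255],[-0.99,0.02,-0.436,0,0.215,0,255],[-0.99,0.02,-0.436,0,0.27,0,255]]

```text
time_s: 6.12
tcp_pos: [700.1, 118.4, 154.6]
tcp_rot: [-1.567, 0.001, 1.37]
contact_force: [-0.2, -0.1, -3.8]
finger_gap: 29.6
```

Request:
play_rows:
  deltas:
    - [[0,0,0,0,0.055,0,255],[0,0,0,0,0.055,0,255],[0,0,0,0,0.055,0,255]]

```text
time_s: 6.5
tcp_pos: [699.6, 119.6, 156.7]
tcp_rot: [-1.568, 0.001, 1.207]
contact_force: [-0.0, 0.2, -3.1]
finger_gap: 29.8
```

```bash
python3 - <<'E'
from h import *
d=snap('wrist','w3.png')
go((701,120,166,1.2))
E
```

```text
t 6.55 tcp [699.9 119.6 157.2] [-1.569e+00  1.000e-03  1.206e+00] gap 29.9 F [-0.3 -0.4 -3.1] j [ 0.01  0.72  1.26 -0.    1.16 -1.19]
  shift [ 0.009 -0.11  -0.011] wy 0.002 calls 1 norm mm 9 rows turn 0.0
```

View pics/w3.png

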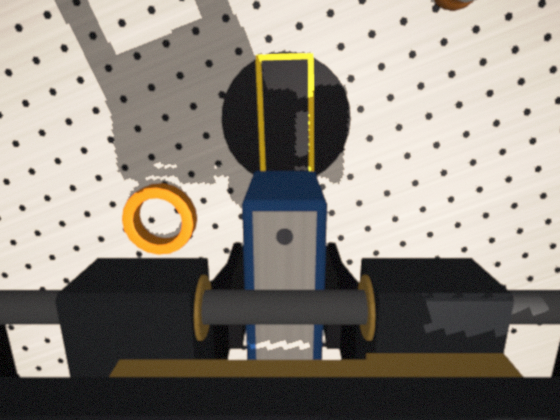

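```bash
python3 - <<'E'
from h import *
d=ld('w3.png')
hsv=cv2.cvtColor(d['color'],cv2.COLOR_RGB2HSV); m=cv2.inRange(hsv,(20,110,80),(38,255,255))
def seg(box):
    x0,y0,x1,y1=box; ys,xs=np.nonzero(m[y0:y1,x0:x1]); W=np.array([ray(d,u+x0,v+y0,6)[:2] for u,v in zip(xs,ys)],np.float32)
    l=cv2.fitLine(W,cv2.DIST_HUBER,0,.01,.01).ravel(); return l
A=seg((250,65,285,168));B=seg((300,65,325,160));C=seg((265,45,305,65))
for l in(A,B,C): print(np.round(l,3),np.arctan2(l[1],l[0]))
u=A[:2]*(1 if A[0]>0 else -1)+B[:2]*(1 if B[0]>0 else -1); u/=np.linalg.norm(u)
n=np.array([-u[1],u[0]])
print('width',(A[2:]-B[2:])@n,'ang',np.arctan2(u[1],u[0]))
off=(A[2:]@n+B[2:]@n)/2; s=C[2:]@u
# center: 48 mm from C centre line toward +u side(away from camera base)
for sg in(48,-48): print(off*n+(s+sg)*u)
padfit2=None
g=cv2.cvtColor(d['color'],cv2.COLOR_RGB2GRAY)
mm=(((g<60)|(m>0))).astype(np.uint8); mm[172:]=0
mm=cv2.morphologyEx(mm,cv2.MORPH_OPEN,np.ones((5,5)))
n_,lab,st,ce=cv2.connectedComponentsWithStats(mm); i=lab[110,240]
cnt,_=cv2.findContours((lab==i).astype(np.uint8),cv2.RETR_EXTERNAL,cv2.CHAIN_APPROX_NONE)
h=max(cnt,key=len).reshape(-1,2); h=h[(h[:,1]<165)&((h[:,0]<245)|(h[:,0]>325)|(h[:,1]<53))]
h=cv2.convexHull(h).reshape(-1,2)
W=np.array([ray(d,a,b,6)[:2] for a,b in h])
q=np.linalg.lstsq(np.c_[2*W,np.ones(len(W))],(W**2).sum(1),rcond=None)[0]; print('disc',q[:2],np.sqrt(q[2]+q[:2]@q[:2]))
# held detector top at height: bottom z = tcp-20.9 
E
```

```text
[ 9.43000e-01 -3.32000e-01  6.36243e+02  1.23565e+02] -0.33879712
[ 9.42000e-01 -3.35000e-01  6.47159e+02  1.62567e+02] -0.34123278
[3.27000e-01 9.45000e-01 6.01544e+02 1.57422e+02] 1.237603
width -40.4097 ang -0.34001496
[646.7489 141.2805]
[556.24493 173.29662]
disc [645.77126467 140.82050807] 51.29567468373435
```

```bash
python3 - <<'E'
from h import *
d=ld('w3.png')
z=np.array([-np.sin(1.206),np.cos(1.206)])
print((ray(d,284.5,204,157.2+31.1)[:2]-np.array([699.9,119.6]))@z)
t=np.array([646.3,141.1]); go((*t,60,1.231),(*t,27.5,1.231))
E
```

```text
41.735226082452286
t 6.55 tcp [699.9 119.6 157.2] [-1.569e+00  1.000e-03  1.206e+00] gap 29.9 F [-0.3 -0.4 -3.1] j [ 0.01  0.72  1.26 -0.    1.16 -1.19]
  shift [0.012 1.215 0.721] wy -0.008 calls 2 norm mm 113 rows turn 0.1
  shift [0.012 1.622 0.721] wy -0.008 calls 2 norm mm 142 rows turn 0.1
```

Request:
play_rows:
  deltas:
    - [[0.006,0.2,0.37,0,-0.008,0,255],[0.012,0.5,0.733,0,-0.008,0,255],[0.012,0.9,0.733,0,-0.008,0,255],[0.012,0.9,0.733,0,-0.008,0,255]]

```text
time_s: 7.05
tcp_pos: [643.6, 141.6, 84.0]
tcp_rot: [-1.565, 0.002, 1.231]
contact_force: [-0.1, -0.4, -3.3]
finger_gap: 30.2
```

```bash
python3 - <<'E'
from h import *
z=np.array([-np.sin(1.231),np.cos(1.231)])
t=np.array([646.3,141.1])+1*z; go((*t,35,1.231),(*t,27.5,1.231))
E
```

```text
t 7.05 tcp [643.6 141.6  84. ] [-1.565  0.002  1.231] gap 30.2 F [-0.1 -0.4 -3.3] j [ 0.05  0.75  1.45 -0.    0.95 -1.18]
  shift [ 0.005  0.613 -0.021] wy 0.0 calls 1 norm mm 49 rows turn 0.0
  shift [ 0.005  0.707 -0.021] wy 0.0 calls 1 norm mm 57 rows turn 0.0
```

Request:
play_rows:
  deltas:
    - [[0,0.2,0,0,0,0,255],[0,0.4,0,0,0,0,255],[0,0.55,0,0,0,0,255],[0,0.58,0,0,0,0,255],[0,0.58,0,0,0,0,255]]

```text
time_s: 7.68
tcp_pos: [646.2, 141.4, 40.0]
tcp_rot: [-1.571, 0.0, 1.23]
contact_force: [-0.4, -0.5, -2.9]
finger_gap: 29.9
```

```bash
python3 - <<'E'
from h import *
z=np.array([-np.sin(1.231),np.cos(1.231)])
t=np.array([646.3,141.1])+1*z; go((*t,27,1.231))
E
```

```text
t 7.67 tcp [646.2 141.4  40. ] [-1.571  0.     1.23 ] gap 29.9 F [-0.4 -0.5 -2.9] j [ 0.05  0.81  1.46 -0.    0.87 -1.18]
  shift [-0.004  0.162  0.01 ] wy -0.0 calls 1 norm mm 13 rows turn 0.0
```

Object underside is ~19 mm up, so ~13 mm above the pad. Lowering slowly.

Request:
play_rows:
  deltas:
    - [[0,0.05,0.008,0,0,0,255],[0,0.09,0.008,0,0,0,255],[0,0.12,0.008,0,0,0,255],[0,0.14,0.008,0,0,0,255],[0,0.15,0.008,0,0,0,255]]

```text
time_s: 8.3
tcp_pos: [645.5, 141.7, 28.0]
tcp_rot: [-1.571, 0.0, 1.23]
contact_force: [0.2, -0.3, -3.2]
finger_gap: 29.8
```

Request:
play_rows:
  deltas:
    - [[0,0.007,0,0,0,0,255],[0,0.014,0,0,0,0,255],[0,0.02,0,0,0,0,255],[0,0.02,0,0,0,0,255]]

```text
time_s: 8.8
tcp_pos: [645.6, 141.7, 27.0]
tcp_rot: [-1.571, -0.0, 1.23]
contact_force: [-0.4, -0.2, -0.2]
finger_gap: 29.9
```

The weight has come off the wrist, so it's on the pad. Release and rise.

Request:
play_rows:
  deltas:
    - [[0,0,0,0,0,0,150],[0,0,0,0,0,0,80],[0,0,0,0,0,0,0],[0,0,0,0,0,0,0],[0,0,0,0,0,0,0]]

```text
time_s: 9.43
tcp_pos: [645.6, 141.7, 26.6]
tcp_rot: [-1.571, -0.0, 1.23]
contact_force: [-1.2, -0.0, 0.1]
finger_gap: 68.2
```

Request:
play_rows:
  deltas:
    - [[0,0,0,0,0,0,0],[0,-0.3,0,0,0,0,0],[0,-0.65,0,0,0,0,0],[0,-1.0,0,0,0,0,0]]

```text
time_s: 9.93
tcp_pos: [645.4, 141.7, 107.2]
tcp_rot: [-1.57, 0.0, 1.23]
contact_force: [0.0, 0.7, 0.2]
finger_gap: 87.0
```

Request:
play_rows:
  deltas:
    - [[0,-0.5,0,0,0,0,0],[0,-1.0,0,0,0,0,0]]

```text
time_s: 10.18
tcp_pos: [645.2, 141.7, 187.5]
tcp_rot: [-1.57, 0.0, 1.23]
contact_force: [0.3, 0.0, -0.5]
finger_gap: 87.0
```

```bash
python3 - <<'E'
from h import *
d=snap('wrist','w4.png')
go((701,120,166,1.2))
E
```

```text
t 10.22 tcp [648.7 142.  193.9] [-1.58  -0.004  1.23 ] gap 86.6 F [ 0.9 -0.   3.6] j [ 0.05  0.62  1.37 -0.    1.14 -1.18]
  shift [-0.041  0.349 -0.708] wy 0.009 calls 1 norm mm 63 rows turn 0.2
```

View pics/w4.png

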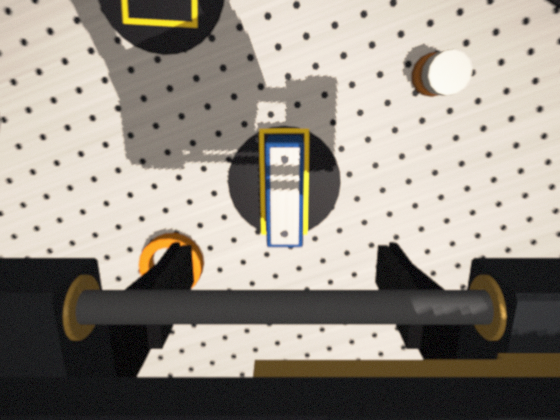

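Detector is inside its outline. Next is the splitter.

```bash
python3 - <<'E'
from h import *
go((676,-188,190,1.23))
E
```

```text
t 10.22 tcp [648.7 142.  193.9] [-1.58  -0.004  1.23 ] gap 86.6 F [ 0.9 -0.   3.6] j [ 0.05  0.62  1.37 -0.    1.14 -1.18]
  shift [-3.774  0.049 -1.701] wy -0.0 calls 4 norm mm 331 rows turn 0.0
```

Request:
play_rows:
  deltas:
    - [[-0.47,0,-0.21,0,0,0,0],[-0.945,0,-0.425,0,0,0,0]]

```text
time_s: 10.48
tcp_pos: [652.3, 58.8, 187.0]
tcp_rot: [-1.572, -0.0, 1.231]
contact_force: [-0.6, -0.3, 0.5]
finger_gap: 86.6
```

Request:
play_rows:
  deltas:
    - [[-0.47,0,-0.21,0,0,0,0],[-0.945,0,-0.425,0,0,0,0]]

```text
time_s: 10.72
tcp_pos: [658.9, -24.7, 186.5]
tcp_rot: [-1.571, -0.0, 1.23]
contact_force: [0.3, 0.8, -0.8]
finger_gap: 86.9
```

Request:
play_rows:
  deltas:
    - [[-0.47,0,-0.21,0,0,0,0],[-0.945,0,-0.425,0,0,0,0]]

```text
time_s: 10.98
tcp_pos: [665.6, -107.4, 186.4]
tcp_rot: [-1.571, -0.0, 1.23]
contact_force: [1.8, -0.4, 0.2]
finger_gap: 87.1
```

Request:
play_rows:
  deltas:
    - [[-0.47,0,-0.21,0,0,0,0],[-0.945,0,-0.425,0,0,0,0],[-0.945,0,-0.425,0,0,0,0],[-0.945,0,-0.425,0,0,0,0]]

```text
time_s: 11.48
tcp_pos: [672.0, -188.3, 186.1]
tcp_rot: [-1.57, -0.001, 1.229]
contact_force: [-0.3, 0.0, 0.7]
finger_gap: 87.0
```

```bash
python3 - <<'E'
from h import *
d=snap('wrist','w5.png')
go((676,-188,190,1.23))
E
```

```text
t 11.53 tcp [ 672.1 -187.6  186.2] [-1.57e+00 -1.00e-03  1.23e+00] gap 86.9 F [ 0.2  0.7 -0.2] j [-0.43  0.67  1.27  0.    1.2  -1.66]
  shift [ 0.012 -0.047 -0.048] wy 0.0 calls 1 norm mm 5 rows turn 0.0
```

View pics/w5.png

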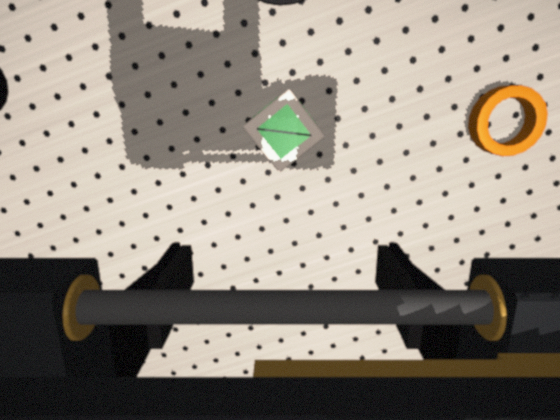

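```bash
python3 - <<'E'
import cv2
i=cv2.imread('pics/w5.png')[70:190,220:350]
cv2.imwrite('pics/w5z.png',cv2.resize(i,None,fx=5,fy=5,interpolation=cv2.INTER_CUBIC))
E
```

```text
(no output)
```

View pics/w5z.png

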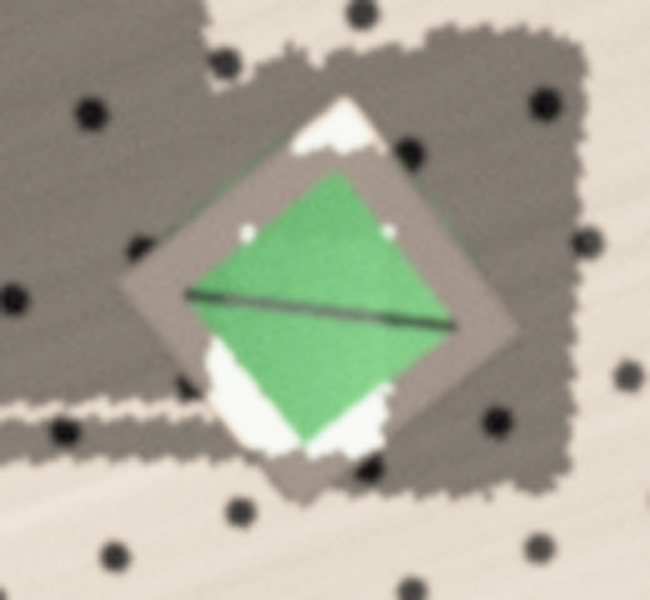

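```bash
python3 - <<'E'
from h import *
d=ld('w5.png')
poly(d,[(289,89),(324,135.6),(280.4,170.6),(244,126.4)],50)
poly(d,[(287.5,104),(311.2,135.4),(281.2,158.5),(257.2,129)],50)
E
```

```text
c [ 625.2 -170.9] len [43.9 43.5 44.3 44. ] ang [ 0.326 -1.23  -2.805  1.902]
c [ 625.8 -171.2] len [29.8 29.4 29.3 29.8] ang [ 0.322 -1.254 -2.806  1.903]
```

```bash
python3 - <<'E'
from h import *
go((625.4,-171,112,1.905))
E
```

```text
t 11.53 tcp [ 672.1 -187.6  186.2] [-1.57e+00 -1.00e-03  1.23e+00] gap 86.9 F [ 0.2  0.7 -0.2] j [-0.43  0.67  1.27  0.    1.2  -1.66]
  shift [0.001 0.928 0.62 ] wy -0.215 calls 1 norm mm 89 rows turn 3.6
```

Request:
play_rows:
  deltas:
    - [[0,0.23,0.15,0,-0.054,0,0],[0,0.46,0.31,0,-0.108,0,0],[0,0.7,0.46,0,-0.162,0,0],[0,0.93,0.62,0,-0.215,0,0],[0,0.93,0.62,0,-0.215,0,0]]

```text
time_s: 12.15
tcp_pos: [623.8, -169.6, 110.7]
tcp_rot: [-1.567, -0.004, 1.905]
contact_force: [0.6, 0.1, -0.1]
finger_gap: 86.8
```

```bash
python3 - <<'E'
from h import *
d=snap('wrist','w6.png')
go((625.4,-171,112,1.905),(625.4,-171,20,1.905))
E
```

```text
t 12.2 tcp [ 625.5 -170.6  112. ] [-1.570e+00 -1.000e-03  1.904e+00] gap 86.9 F [ 0.4 -0.   0.7] j [-0.44  0.7   1.47  0.    0.98 -2.34]
  shift [-0.004 -0.     0.003] wy -0.0 calls 1 norm mm 0 rows turn 0.0
  shift [-0.004  1.15   0.003] wy -0.0 calls 2 norm mm 92 rows turn 0.0
```

View pics/w6.png

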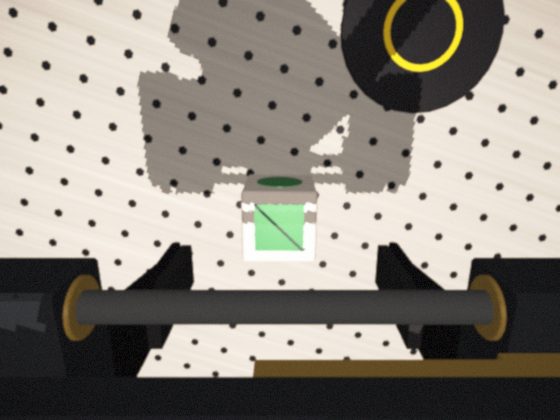

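```bash
python3 - <<'E'
from h import *
d=ld('w6.png')
poly(d,[(242.5,204),(316.5,204),(315,261),(244,261)],50)
yellow(d,(375,0,480,80))
print(proj(d,(625.5,-170.6,50)))
E
```

```text
c [ 629.3 -169.9] len [44.7 37.6 44.9 37.6] ang [ 1.903  0.333 -1.239 -2.814]
yellow rect [ 487.9 -121.6] [42.7 51.4] ang 0.334 ellipse [array([ 484.4, -122.9]), array([50.1, 51.7])]
[280.40597372 227.40567026]
```

Request:
play_rows:
  deltas:
    - [[0,0.3,0,0,0,0,0],[0,0.65,0,0,0,0,0],[0,0.95,0,0,0,0,0],[0,0.95,0,0,0,0,0]]

```text
time_s: 12.7
tcp_pos: [625.8, -171.6, 35.4]
tcp_rot: [-1.57, -0.001, 1.904]
contact_force: [-0.3, -0.4, 0.2]
finger_gap: 87.4
```

Request:
play_rows:
  deltas:
    - [[0,0.12,0,0,0,0,0],[0,0.2,0,0,0,0,0],[0,0.2,0,0,0,0,150],[0,0.2,0,0,0,0,255],[0,0.2,0,0,0,0,255]]

```text
time_s: 13.32
tcp_pos: [626.0, -172.3, 20.5]
tcp_rot: [-1.571, 0.0, 1.905]
contact_force: [-0.9, 0.1, 0.0]
finger_gap: 64.7
```

Request:
play_rows:
  deltas:
    - [[0,0,0,0,0,0,255],[0,0,0,0,0,0,255],[0,0,0,0,0,0,255],[0,0,0,0,0,0,255]]

```text
time_s: 13.82
tcp_pos: [625.8, -172.2, 20.3]
tcp_rot: [-1.571, 0.0, 1.905]
contact_force: [-0.4, 0.7, 1.1]
finger_gap: 45.8
```

Request:
play_rows:
  deltas:
    - [[0,0,0,0,0,0,255],[0,-0.3,0,0,0,0,255],[0,-0.65,0,0,0,0,255],[0,-1.0,0,0,0,0,255]]

```text
time_s: 14.32
tcp_pos: [625.2, -171.9, 100.1]
tcp_rot: [-1.57, -0.001, 1.905]
contact_force: [0.0, 0.3, -1.1]
finger_gap: 46.1
```

Request:
play_rows:
  deltas:
    - [[0,-0.4,0,0,0,0,255],[0,-0.75,0,0,0,0,255],[0,-0.75,0,0,0,0,255]]

```text
time_s: 14.7
tcp_pos: [627.1, -172.8, 162.1]
tcp_rot: [-1.574, 0.004, 1.905]
contact_force: [0.7, -0.2, -2.2]
finger_gap: 45.5
```

```bash
python3 - <<'E'
from h import *
go((516,78,160,1.176))
E
```

```text
t 14.7 tcp [ 627.1 -172.8  162.1] [-1.574  0.004  1.905] gap 45.5 F [ 0.7 -0.2 -2.2] j [-0.44  0.64  1.43 -0.    1.07 -2.35]
  shift [3.417 0.027 0.284] wy 0.232 calls 4 norm mm 274 rows turn 3.9
```

Request:
play_rows:
  deltas:
    - [[0.43,0,0.035,0,0,0,255],[0.86,0,0.07,0,0,0,255]]

```text
time_s: 14.95
tcp_pos: [596.3, -108.2, 158.0]
tcp_rot: [-1.568, -0.002, 1.904]
contact_force: [-0.5, 0.8, -1.8]
finger_gap: 45.8
```

Request:
play_rows:
  deltas:
    - [[0.43,0,0.035,0,0,0,255],[0.86,0,0.07,0,0,0,255]]

```text
time_s: 15.2
tcp_pos: [568.2, -44.6, 158.1]
tcp_rot: [-1.568, -0.002, 1.905]
contact_force: [-0.2, 0.1, -1.4]
finger_gap: 45.9
```

Request:
play_rows:
  deltas:
    - [[0.43,0,0.035,0,0,0,255],[0.86,0,0.07,0,0,0,255]]

```text
time_s: 15.45
tcp_pos: [540.4, 18.5, 158.3]
tcp_rot: [-1.568, -0.002, 1.905]
contact_force: [0.8, 0.6, -1.4]
finger_gap: 45.7
```

Request:
play_rows:
  deltas:
    - [[0.25,0,0.02,0,0.055,0,255],[0.5,0,0.04,0,0.11,0,255],[0.7,0,0.07,0,0.17,0,255],[0.86,0,0.07,0,0.232,0,255],[0.86,0,0.07,0,0.232,0,255]]

```text
time_s: 16.08
tcp_pos: [512.7, 81.1, 158.7]
tcp_rot: [-1.567, 0.001, 1.179]
contact_force: [-0.0, -0.6, -2.0]
finger_gap: 45.8
```

```bash
python3 - <<'E'
from h import *
d=snap('wrist','w7.png')
go((516,78,160,1.176))
E
```

```text
t 16.12 tcp [513.5  80.6 158.9] [-1.569e+00  1.000e-03  1.180e+00] gap 46.0 F [-0.6 -0.5 -2.4] j [-0.06  0.49  1.76 -0.    0.89 -1.24]
  shift [-0.018 -0.013 -0.042] wy 0.001 calls 1 norm mm 4 rows turn 0.0
```

View pics/w7.png

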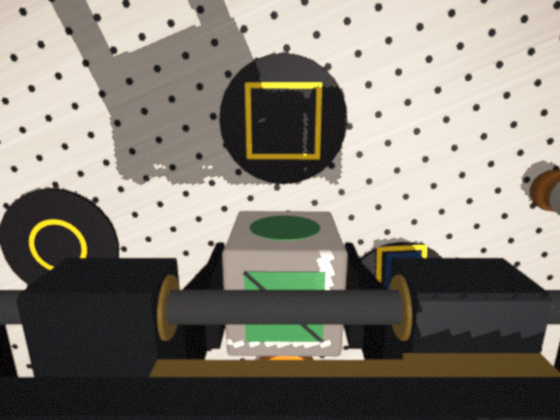

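```bash
python3 - <<'E'
from h import *
d=ld('w7.png')
yellow(d,(225,70,340,170))
yellow(d,(20,210,95,278))
z=np.array([-np.sin(1.18),np.cos(1.18)]); t=np.array([513.5,80.6])
e=ray(d,284,250,158.9+50-20.3)[:2]; print('front edge offs',(e-t)@z)
e=ray(d,284,354,158.9+50-20.3)[:2]; print('back edge offs',(e-t)@z)
E
```

```text
yellow rect [460.2 102.1] [61.8 61.7] ang 1.179 ellipse [array([460.8, 102.4]), array([71.2, 93.9])]
yellow rect [ 480.2 -124.8] [52.7 44.7] ang 1.519 ellipse [array([ 483.9, -124.9]), array([51.8, 52.7])]
front edge offs 24.410731930695032
back edge offs -20.393967316258625
```

```bash
python3 - <<'E'
from h import *
go((461.2,101.7,85,1.178))
E
```

```text
t 16.12 tcp [513.5  80.6 158.9] [-1.569e+00  1.000e-03  1.180e+00] gap 46.0 F [-0.6 -0.5 -2.4] j [-0.06  0.49  1.76 -0.    0.89 -1.24]
  shift [-0.005  0.924  0.705] wy 0.001 calls 1 norm mm 93 rows turn 0.0
```

Request:
play_rows:
  deltas:
    - [[0,0.2,0.23,0,0,0,255],[0,0.5,0.47,0,0,0,255],[0,0.8,0.7,0,0,0,255],[0,0.92,0.705,0,0,0,255],[0,0.92,0.705,0,0,0,255]]

```text
time_s: 16.75
tcp_pos: [463.4, 101.6, 86.1]
tcp_rot: [-1.571, -0.0, 1.177]
contact_force: [-0.1, 0.5, -1.4]
finger_gap: 45.9
```

Request:
play_rows:
  deltas:
    - [[0,0.2,0,0,0,0,255],[0,0.4,0,0,0,0,255],[0,0.55,0,0,0,0,255],[0,0.58,0,0,0,0,255],[0,0.58,0,0,0,0,255]]

```text
time_s: 17.38
tcp_pos: [462.8, 102.0, 40.4]
tcp_rot: [-1.571, -0.0, 1.176]
contact_force: [-1.1, -0.3, -1.4]
finger_gap: 46.1
```

```bash
python3 - <<'E'
from h import *
go((461.2,101.7,26.3,1.178))
E
```

```text
t 17.38 tcp [462.8 102.   40.4] [-1.571 -0.     1.176] gap 46.1 F [-1.1 -0.3 -1.4] j [-0.02  0.67  1.95 -0.    0.52 -1.2 ]
  shift [-0.011  0.176  0.017] wy -0.001 calls 1 norm mm 14 rows turn 0.0
```

Request:
play_rows:
  deltas:
    - [[-0.01,0.05,0.015,0,0,0,255],[-0.01,0.1,0.015,0,0,0,255],[-0.01,0.13,0.015,0,0,0,255],[-0.01,0.15,0.015,0,0,0,255],[-0.01,0.16,0.015,0,0,0,255]]

```text
time_s: 18.0
tcp_pos: [460.8, 101.9, 27.2]
tcp_rot: [-1.571, 0.0, 1.176]
contact_force: [0.5, 1.2, -1.4]
finger_gap: 45.7
```

Request:
play_rows:
  deltas:
    - [[0,0.007,0,0,0,0,255],[0,0.014,0,0,0,0,255],[0,0.02,0,0,0,0,255],[0,0.02,0,0,0,0,255]]

```text
time_s: 18.5
tcp_pos: [460.9, 101.9, 26.2]
tcp_rot: [-1.571, -0.0, 1.176]
contact_force: [-1.1, -0.5, 4.3]
finger_gap: 46.0
```

On the pad (4 N). Release and rise.

Request:
play_rows:
  deltas:
    - [[0,0,0,0,0,0,100],[0,0,0,0,0,0,50],[0,0,0,0,0,0,0],[0,0,0,0,0,0,0],[0,0,0,0,0,0,0]]

```text
time_s: 19.12
tcp_pos: [460.8, 101.9, 25.7]
tcp_rot: [-1.571, 0.0, 1.176]
contact_force: [0.8, -0.1, -1.1]
finger_gap: 83.3
```

Request:
play_rows:
  deltas:
    - [[0,0,0,0,0,0,0],[0,-0.3,0,0,0,0,0],[0,-0.65,0,0,0,0,0],[0,-1.0,0,0,0,0,0]]

```text
time_s: 19.62
tcp_pos: [460.5, 101.9, 106.4]
tcp_rot: [-1.57, 0.0, 1.176]
contact_force: [0.4, 0.1, -0.3]
finger_gap: 87.0
```

Request:
play_rows:
  deltas:
    - [[0,-0.5,-0.3,0,0,0,0],[0,-1.0,-0.5,0,0,0,0],[0,-1.0,-0.5,0,0,0,0]]

```text
time_s: 20.0
tcp_pos: [501.3, 86.0, 188.8]
tcp_rot: [-1.579, -0.003, 1.176]
contact_force: [-0.9, 0.4, 0.3]
finger_gap: 87.2
```

```bash
python3 - <<'E'
from h import *
d=snap('wrist','w8.png')
go((425,-325,190,1.23),(425,-325,190,0.8))
E
```

```text
t 20.05 tcp [498.6  86.3 186.8] [-1.574e+00 -1.000e-03  1.176e+00] gap 87.0 F [-0.7 -0.3 -0.9] j [-0.05  0.43  1.78  0.    0.93 -1.23]
  shift [-5.1  -0.04 -1.13] wy -0.017 calls 6 norm mm 418 rows turn 0.3
  shift [-5.1  -0.04 -1.13] wy 0.12 calls 6 norm mm 418 rows turn 2.0
```

View pics/w8.png

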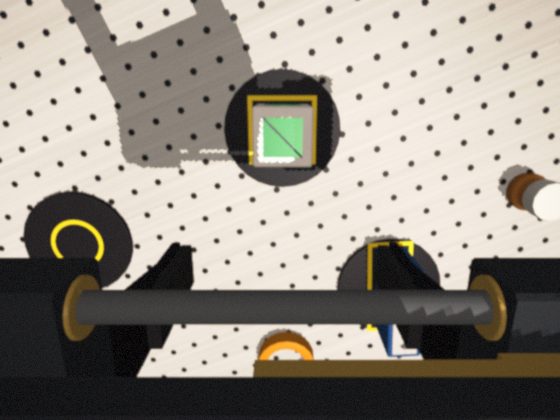

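Splitter sits square and centred in its outline. On to the chuck.

Request:
play_rows:
  deltas:
    - [[-0.43,0,-0.09,0,0,0,0],[-0.85,0,-0.188,0,0,0,0]]

```text
time_s: 20.3
tcp_pos: [483.1, 18.1, 184.0]
tcp_rot: [-1.566, 0.001, 1.178]
contact_force: [0.6, 0.4, -0.0]
finger_gap: 86.8
```

Request:
play_rows:
  deltas:
    - [[-0.43,0,-0.09,0,0,0,0],[-0.85,0,-0.188,0,0,0,0]]

```text
time_s: 20.55
tcp_pos: [470.8, -50.7, 183.9]
tcp_rot: [-1.566, 0.0, 1.177]
contact_force: [0.0, -0.1, -0.3]
finger_gap: 87.1
```

Request:
play_rows:
  deltas:
    - [[-0.43,0,-0.09,0,0,0,0],[-0.85,0,-0.188,0,0,0,0]]

```text
time_s: 20.8
tcp_pos: [458.7, -119.0, 183.9]
tcp_rot: [-1.566, -0.001, 1.176]
contact_force: [1.0, -0.1, 0.1]
finger_gap: 87.4
```

Request:
play_rows:
  deltas:
    - [[-0.43,0,-0.09,0,0,0,0],[-0.85,0,-0.188,0,0,0,0]]

```text
time_s: 21.05
tcp_pos: [446.6, -187.3, 183.9]
tcp_rot: [-1.566, -0.001, 1.176]
contact_force: [-0.5, 0.2, -0.1]
finger_gap: 86.9
```

Request:
play_rows:
  deltas:
    - [[-0.43,0,-0.09,0,0,0,0],[-0.85,0,-0.188,0,0,0,0]]

```text
time_s: 21.3
tcp_pos: [434.5, -255.7, 183.8]
tcp_rot: [-1.566, -0.002, 1.176]
contact_force: [1.0, -0.2, -0.5]
finger_gap: 87.0
```

Request:
play_rows:
  deltas:
    - [[-0.43,0,-0.09,0,0,0,0],[-0.85,0,-0.188,0,0,0,0],[-0.85,0,-0.188,0,0,0,0],[-0.85,0,-0.188,0,0,0,0]]

```text
time_s: 21.8
tcp_pos: [423.1, -322.9, 184.3]
tcp_rot: [-1.567, -0.003, 1.176]
contact_force: [-0.5, -0.4, -0.3]
finger_gap: 87.0
```

```bash
python3 - <<'E'
from h import *
d=snap('wrist','w9.png')
go((370,-303,112,1.176))
E
```

```text
t 21.85 tcp [ 423.4 -322.7  184.6] [-1.567 -0.002  1.177] gap 87.1 F [-0.7 -0.3 -0.2] j [-0.86  0.47  1.71  0.    0.97 -2.04]
  shift [-0.028  0.907  0.71 ] wy 0.0 calls 1 norm mm 92 rows turn 0.0
```

View pics/w9.png

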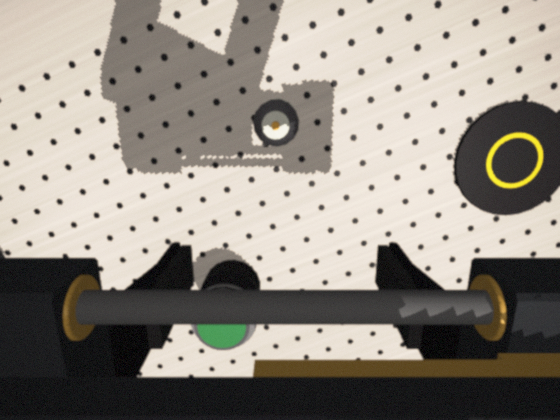

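```bash
python3 - <<'E'
from h import *
d=ld('w9.png')
print('tip',ray(d,275,125.5,70))
for u,v in[(252,123),(299,123),(275,99),(276,147)]: print(ray(d,u,v,44)[:2])
yellow(d,(480,120,550,195)); padfit(d,(470,160))
i=cv2.imread('pics/w9.png')[80:170,220:330]
cv2.imwrite('pics/w9z.png',cv2.resize(i,None,fx=6,fy=6,interpolation=cv2.INTER_CUBIC))
E
```

```text
tip [ 368.80591416 -306.60362174   70.        ]
[ 361.91640626 -323.61733697]
[ 375.98198489 -289.94873751]
[ 352.27550981 -300.11533614]
[ 386.2201789  -313.69985907]
yellow rect [ 485.1 -122.6] [52.7 51. ] ang 1.175 ellipse [array([ 485. , -122.7]), array([52.1, 52.5])]
disc [ 483.7 -125.4] [109.8 111.7]
```

View pics/w9z.png

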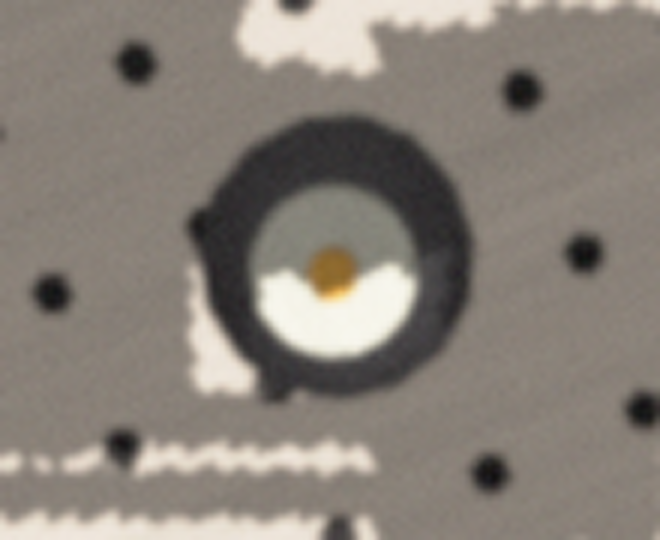

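Request:
play_rows:
  deltas:
    - [[-0.02,0.2,0.24,0,0,0,0],[-0.055,0.45,0.48,0,0,0,0],[-0.069,0.7,0.705,0,0,0,0],[-0.069,0.7,0.705,0,0,0,0]]

```text
time_s: 22.35
tcp_pos: [368.3, -305.1, 128.6]
tcp_rot: [-1.565, -0.003, 1.177]
contact_force: [0.6, 0.4, -0.1]
finger_gap: 87.0
```

```bash
python3 - <<'E'
from h import *
d=snap('wrist','w10.png')
go((369,-306.8,85,1.176),(369,-306.8,18,1.176))
p=status.sense()['tcp_pos']; print(proj(d,(p[0],p[1],44)),proj(d,(p[0],p[1],70)),proj(d,(369,-306.8,70)))
E
```

```text
t 22.4 tcp [ 369.9 -306.8  129.5] [-1.569e+00 -1.000e-03  1.177e+00] gap 87.0 F [-0.2 -0.2  0.3] j [-0.93  0.5   1.88  0.    0.76 -2.1 ]
  shift [-0.004  0.556  0.01 ] wy 0.0 calls 1 norm mm 45 rows turn 0.0
  shift [-0.004  1.394  0.01 ] wy 0.0 calls 2 norm mm 111 rows turn 0.0
[281.77024879 217.08725772] [281.72380028 230.5536503 ] [281.2408042  229.32333502]
```

View pics/w10.png

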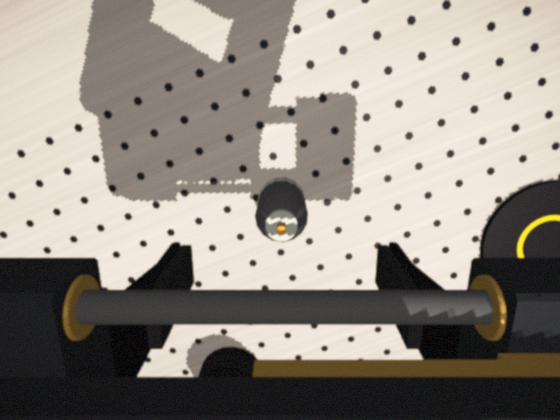

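The pin shows at (281,229), right where predicted. Descending.

Request:
play_rows:
  deltas:
    - [[0,0.3,0.005,0,0,0,0],[0,0.6,0.01,0,0,0,0],[0,0.9,0.01,0,0,0,0],[0,0.9,0.01,0,0,0,0]]

```text
time_s: 22.9
tcp_pos: [370.0, -307.8, 57.3]
tcp_rot: [-1.57, -0.001, 1.177]
contact_force: [-0.3, -0.4, 0.5]
finger_gap: 86.8
```

Request:
play_rows:
  deltas:
    - [[0,0.25,0,0,0,0,0],[0,0.45,0,0,0,0,0],[0,0.49,0,0,0,0,0],[0,0.49,0,0,0,0,0]]

```text
time_s: 23.4
tcp_pos: [370.0, -308.5, 19.4]
tcp_rot: [-1.572, 0.001, 1.177]
contact_force: [-0.2, 0.5, -0.9]
finger_gap: 87.1
```

Request:
play_rows:
  deltas:
    - [[0,0,0,0,0,0,120],[0,0,0,0,0,0,160],[0,0,0,0,0,0,255],[0,0,0,0,0,0,255],[0,0,0,0,0,0,255]]

```text
time_s: 24.02
tcp_pos: [369.2, -307.9, 18.5]
tcp_rot: [-1.571, -0.0, 1.176]
contact_force: [0.2, 0.4, 0.2]
finger_gap: 44.8
```

Request:
play_rows:
  deltas:
    - [[0,0,0,0,0,0,255],[0,0,0,0,0,0,255]]

```text
time_s: 24.28
tcp_pos: [369.2, -307.8, 18.5]
tcp_rot: [-1.571, -0.0, 1.176]
contact_force: [0.3, 1.0, 0.1]
finger_gap: 35.4
```

Request:
play_rows:
  deltas:
    - [[0,0,0,0,0,0,255],[0,-0.3,0,0,0,0,255],[0,-0.65,0,0,0,0,255],[0,-1.0,0,0,0,0,255],[0,-1.0,0,0,0,0,255]]

```text
time_s: 24.9
tcp_pos: [370.0, -308.9, 99.9]
tcp_rot: [-1.574, 0.002, 1.176]
contact_force: [-1.0, -0.9, -2.2]
finger_gap: 35.4
```

```bash
python3 - <<'E'
from h import *
go((485.3,-123,95,1.176))
E
```

```text
t 24.9 tcp [ 370.  -308.9   99.9] [-1.574  0.002  1.176] gap 35.4 F [-1.  -0.9 -2.2] j [-0.93  0.56  1.91 -0.    0.68 -2.1 ]
  shift [ 2.699  0.062 -0.437] wy 0.0 calls 3 norm mm 219 rows turn 0.0
```

Request:
play_rows:
  deltas:
    - [[0.45,0,-0.07,0,0,0,255],[0.9,0,-0.146,0,0,0,255]]

```text
time_s: 25.15
tcp_pos: [407.4, -245.2, 97.4]
tcp_rot: [-1.569, -0.001, 1.174]
contact_force: [0.0, -0.0, -1.8]
finger_gap: 35.5
```

Request:
play_rows:
  deltas:
    - [[0.45,0,-0.07,0,0,0,255],[0.9,0,-0.146,0,0,0,255]]

```text
time_s: 25.4
tcp_pos: [446.0, -182.6, 97.1]
tcp_rot: [-1.568, -0.001, 1.176]
contact_force: [-0.5, -0.7, -2.3]
finger_gap: 35.1
```

Request:
play_rows:
  deltas:
    - [[0.45,0,-0.07,0,0,0,255],[0.8,0,-0.146,0,0,0,255],[0.9,0,-0.146,0,0,0,255],[0.9,0,-0.146,0,0,0,255]]

```text
time_s: 25.9
tcp_pos: [483.8, -121.6, 97.6]
tcp_rot: [-1.569, 0.0, 1.177]
contact_force: [-0.3, 0.0, -2.1]
finger_gap: 35.3
```

```bash
python3 - <<'E'
from h import *
d=snap('wrist','w11.png')
go((485.3,-123,38,1.176))
E
```

```text
t 25.95 tcp [ 483.9 -122.2   97.8] [-1.569  0.     1.176] gap 35.3 F [-0.7 -0.2 -1.9] j [-0.47  0.58  1.86 -0.    0.71 -1.65]
  shift [-0.003  0.748 -0.021] wy 0.0 calls 1 norm mm 60 rows turn 0.0
```

View pics/w11.png

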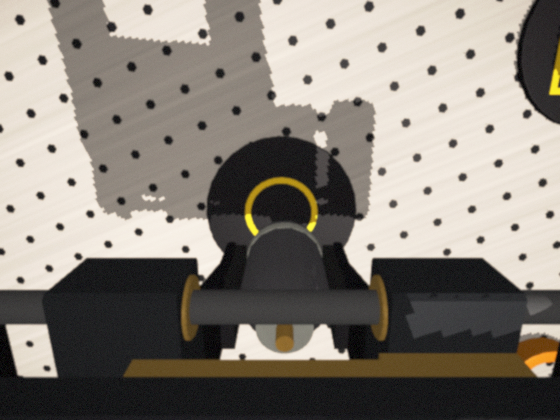

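```bash
python3 - <<'E'
from h import *
d=ld('w11.png')
hsv=cv2.cvtColor(d['color'],cv2.COLOR_RGB2HSV); m=cv2.inRange(hsv,(18,110,80),(38,255,255)); m[:170]=0;m[245:]=0;m[:,:235]=0;m[:,330:]=0
ys,xs=np.nonzero(m); W=np.array([ray(d,u,v,6)[:2] for u,v in zip(xs,ys)])
q=np.linalg.lstsq(np.c_[2*W,np.ones(len(W))],(W**2).sum(1),rcond=None)[0]; print(q[:2],np.sqrt(q[2]+q[:2]@q[:2]))
print('pin',ray(d,285,338,97.8-18.5+70))
E
```

```text
[ 484.24478746 -123.99687903] 23.24449270568492
pin [ 482.04609175 -120.47775548  149.3       ]
```

Request:
play_rows:
  deltas:
    - [[-0.005,0.25,-0.01,0,0,0,255],[-0.01,0.5,-0.02,0,0,0,255],[-0.012,0.7,-0.022,0,0,0,255],[-0.012,0.75,-0.022,0,0,0,255],[-0.012,0.75,-0.022,0,0,0,255]]

```text
time_s: 26.58
tcp_pos: [485.7, -123.9, 38.4]
tcp_rot: [-1.57, 0.0, 1.176]
contact_force: [0.0, -0.9, -2.7]
finger_gap: 35.4
```

```bash
python3 - <<'E'
from h import *
go((485.3,-123.6,24.5,1.176))
E
```

```text
t 26.57 tcp [ 485.7 -123.9   38.4] [-1.57   0.     1.176] gap 35.4 F [ 0.  -0.9 -2.7] j [-0.47  0.69  1.88 -0.    0.57 -1.65]
  shift [0.001 0.174 0.006] wy -0.0 calls 1 norm mm 14 rows turn 0.0
```

Request:
play_rows:
  deltas:
    - [[0,0.05,0.005,0,0,0,255],[0,0.1,0.005,0,0,0,255],[0,0.13,0.005,0,0,0,255],[0,0.15,0.005,0,0,0,255],[0,0.16,0.005,0,0,0,255]]

```text
time_s: 27.2
tcp_pos: [485.6, -123.4, 25.7]
tcp_rot: [-1.571, 0.0, 1.176]
contact_force: [-0.3, -0.1, -1.7]
finger_gap: 35.4
```

Request:
play_rows:
  deltas:
    - [[0,0.007,0,0,0,0,255],[0,0.014,0,0,0,0,255],[0,0.02,0,0,0,0,255],[0,0.02,0,0,0,0,255]]

```text
time_s: 27.7
tcp_pos: [485.6, -123.5, 24.5]
tcp_rot: [-1.571, 0.0, 1.176]
contact_force: [-1.2, 0.2, 2.2]
finger_gap: 35.1
```

Request:
play_rows:
  deltas:
    - [[0,0,0,0,0,0,130],[0,0,0,0,0,0,70],[0,0,0,0,0,0,0],[0,0,0,0,0,0,0],[0,0,0,0,0,0,0]]

```text
time_s: 28.32
tcp_pos: [485.5, -123.4, 24.1]
tcp_rot: [-1.571, 0.0, 1.176]
contact_force: [0.2, 0.1, 0.5]
finger_gap: 74.8
```

Request:
play_rows:
  deltas:
    - [[0,0,0,0,0,0,0],[0,-0.3,0,0,0,0,0],[0,-0.65,0,0,0,0,0],[0,-1.0,0,0,0,0,0]]

```text
time_s: 28.82
tcp_pos: [485.3, -123.3, 104.8]
tcp_rot: [-1.57, -0.0, 1.176]
contact_force: [-0.4, -0.9, -0.3]
finger_gap: 86.6
```

Request:
play_rows:
  deltas:
    - [[0,-0.5,-0.3,0,0,0,0],[0,-1.0,-0.5,0,0,0,0],[0,-1.0,-0.5,0,0,0,0]]

```text
time_s: 29.2
tcp_pos: [525.8, -140.4, 187.5]
tcp_rot: [-1.58, 0.001, 1.176]
contact_force: [-0.2, 0.0, 0.1]
finger_gap: 87.1
```

```bash
python3 - <<'E'
from h import *
d=snap('wrist','w12.png')
z=np.array([-np.sin(1.176),np.cos(1.176)])
go((*(np.array([501,-405])-55*z),190,1.176))
E
```

```text
t 29.25 tcp [ 523.4 -139.3  185.4] [-1.574  0.     1.176] gap 86.5 F [-0.7  0.5 -0.6] j [-0.47  0.47  1.69 -0.    0.97 -1.64]
  shift [-3.174 -0.057 -1.706] wy 0.0 calls 4 norm mm 288 rows turn 0.0
```

View pics/w12.png

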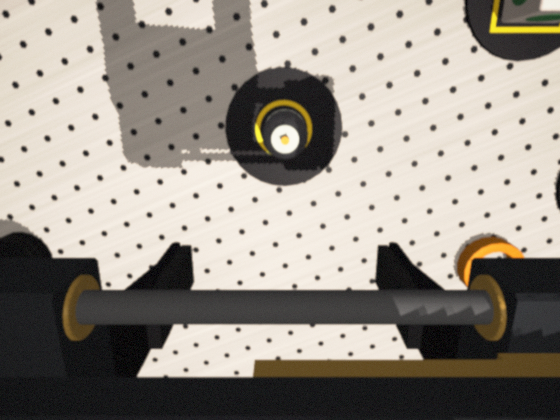

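Chuck is upright inside its circle (pin at (285,140)). Now the lens.

Request:
play_rows:
  deltas:
    - [[-0.4,0,-0.21,0,0,0,0],[-0.79,-0.015,-0.425,0,0,0,0]]

```text
time_s: 29.5
tcp_pos: [527.8, -209.5, 183.5]
tcp_rot: [-1.566, -0.001, 1.177]
contact_force: [1.3, 0.1, 0.0]
finger_gap: 87.2
```

Request:
play_rows:
  deltas:
    - [[-0.4,0,-0.21,0,0,0,0],[-0.79,-0.015,-0.425,0,0,0,0]]

```text
time_s: 29.75
tcp_pos: [534.9, -281.4, 184.3]
tcp_rot: [-1.566, -0.002, 1.176]
contact_force: [0.7, 0.6, -0.4]
finger_gap: 87.1
```

Request:
play_rows:
  deltas:
    - [[-0.4,0,-0.21,0,0,0,0],[-0.79,-0.015,-0.425,0,0,0,0]]

```text
time_s: 30.0
tcp_pos: [542.1, -352.8, 185.2]
tcp_rot: [-1.566, -0.002, 1.176]
contact_force: [1.1, 1.7, -0.5]
finger_gap: 86.9
```

Request:
play_rows:
  deltas:
    - [[-0.4,0,-0.21,0,0,0,0],[-0.79,-0.015,-0.425,0,0,0,0],[-0.79,-0.015,-0.425,0,0,0,0],[-0.79,-0.015,-0.425,0,0,0,0]]

```text
time_s: 30.5
tcp_pos: [549.6, -422.8, 186.9]
tcp_rot: [-1.566, -0.002, 1.176]
contact_force: [0.5, 0.8, 0.1]
finger_gap: 86.8
```

```bash
python3 - <<'E'
from h import *
d=ld('w12.png'); print('chuck tip',ray(d,285,140,70))
d=snap('wrist','w13.png')
go((501,-405,120,1.176))
i=cv2.imread('pics/w13.png')[60:200,210:360]
cv2.imwrite('pics/w13z.png',cv2.resize(i,None,fx=4,fy=4,interpolation=cv2.INTER_CUBIC))
E
```

```text
chuck tip [ 485.33347706 -122.68273057   70.        ]
t 30.55 tcp [ 549.9 -422.5  187.4] [-1.567 -0.002  1.177] gap 87.2 F [ 0.1  0.2 -1. ] j [-0.82  0.67  1.28  0.    1.2  -1.99]
  shift [-0.033  0.842  0.648] wy 0.0 calls 1 norm mm 85 rows turn 0.0
```

View pics/w13.png

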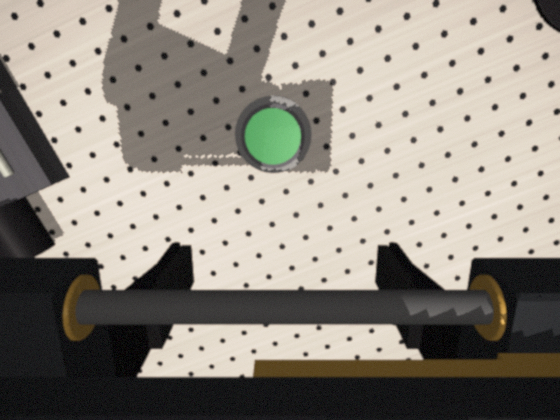

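View pics/w13z.png

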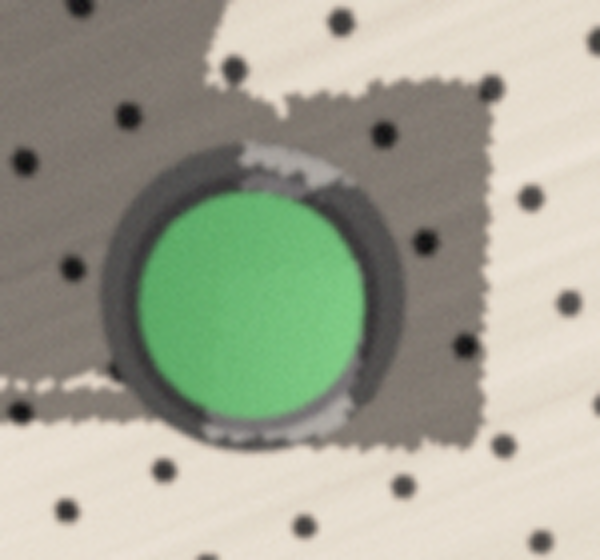

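```bash
python3 - <<'E'
from h import *
d=ld('w13.png'); print(ray(d,273,136,70),ray(d,273.2,134.2,66),ray(d,235.3,135,66),ray(d,311,135,66))
go((502,-407.6,120,1.176))
E
```

```text
[ 501.74748451 -410.86424301   70.        ] [ 500.96432811 -410.4770149    66.        ] [ 490.80161126 -436.29438081   66.        ] [ 512.17285222 -385.16117751   66.        ]
t 30.55 tcp [ 549.9 -422.5  187.4] [-1.567 -0.002  1.177] gap 87.2 F [ 0.1  0.2 -1. ] j [-0.82  0.67  1.28  0.    1.2  -1.99]
  shift [-0.058  0.842  0.624] wy 0.0 calls 1 norm mm 84 rows turn 0.0
```

Request:
play_rows:
  deltas:
    - [[-0.04,0.2,0.2,0,0,0,0],[-0.08,0.45,0.42,0,0,0,0],[-0.096,0.75,0.615,0,0,0,0],[-0.096,0.84,0.615,0,0,0,0],[-0.096,0.84,0.615,0,0,0,0]]

```text
time_s: 31.18
tcp_pos: [503.0, -412.1, 121.7]
tcp_rot: [-1.571, -0.0, 1.177]
contact_force: [0.6, -0.1, 0.2]
finger_gap: 87.0
```

```bash
python3 - <<'E'
from h import *
d=snap('wrist','w14.png')
go((501.5,-410.7,70,1.176),(501.5,-410.7,28,1.176))
p=status.sense()['tcp_pos']; print(proj(d,(p[0],p[1],70)))
E
```

```text
t 31.23 tcp [ 503.6 -412.8  122.4] [-1.572e+00  1.000e-03  1.177e+00] gap 86.9 F [-0.3  0.4  0.6] j [-0.86  0.69  1.45  0.    1.   -2.04]
  shift [0.014 0.655 0.034] wy 0.0 calls 1 norm mm 52 rows turn 0.0
  shift [0.014 1.18  0.034] wy 0.0 calls 2 norm mm 94 rows turn 0.0
[283.08112199 231.9783141 ]
```

View pics/w14.png

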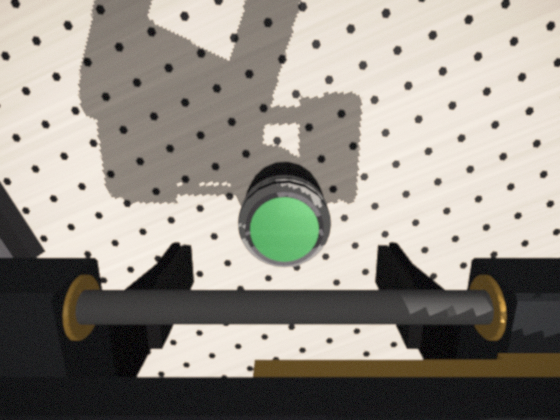

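Lens centre (284,229) against the TCP at (283,232), so it's centred. Descending.

Request:
play_rows:
  deltas:
    - [[0.01,0.25,0.025,0,0,0,0],[0.01,0.5,0.025,0,0,0,0],[0.01,0.75,0.025,0,0,0,0],[0.01,0.75,0.025,0,0,0,0]]

```text
time_s: 31.72
tcp_pos: [500.1, -410.0, 59.5]
tcp_rot: [-1.567, -0.002, 1.176]
contact_force: [-0.9, -0.1, -0.2]
finger_gap: 87.2
```

Request:
play_rows:
  deltas:
    - [[0,0.2,0,0,0,0,0],[0,0.4,0,0,0,0,0],[0,0.42,0,0,0,0,0],[0,0.42,0,0,0,0,0]]

```text
time_s: 32.22
tcp_pos: [500.9, -411.1, 27.9]
tcp_rot: [-1.571, -0.0, 1.176]
contact_force: [0.1, 1.0, 0.1]
finger_gap: 87.1
```

Request:
play_rows:
  deltas:
    - [[0,0,0,0,0,0,80],[0,0,0,0,0,0,120],[0,0,0,0,0,0,255],[0,0,0,0,0,0,255],[0,0,0,0,0,0,255]]
  newtons: 25

```text
time_s: 32.85
tcp_pos: [501.0, -411.2, 28.4]
tcp_rot: [-1.571, 0.0, 1.176]
contact_force: [-0.9, 0.6, 1.6]
finger_gap: 55.7
```

Request:
play_rows:
  deltas:
    - [[0,0,0,0,0,0,255],[0,0,0,0,0,0,255]]

```text
time_s: 33.1
tcp_pos: [501.0, -411.2, 28.4]
tcp_rot: [-1.571, 0.0, 1.176]
contact_force: [-0.6, 0.5, 1.8]
finger_gap: 55.5
```

Request:
play_rows:
  deltas:
    - [[0,0,0,0,0,0,255],[0,-0.3,0,0,0,0,255],[0,-0.65,0,0,0,0,255],[0,-1.0,0,0,0,0,255]]

```text
time_s: 33.6
tcp_pos: [500.2, -410.3, 107.5]
tcp_rot: [-1.568, -0.001, 1.176]
contact_force: [0.7, -0.3, -3.6]
finger_gap: 55.5
```

Request:
play_rows:
  deltas:
    - [[0,-0.4,0,0,0,0,255],[0,-0.7,0,0,0,0,255],[0,-0.7,0,0,0,0,255]]

```text
time_s: 33.98
tcp_pos: [501.6, -411.8, 165.3]
tcp_rot: [-1.574, 0.001, 1.176]
contact_force: [0.1, -0.3, -3.5]
finger_gap: 55.5
```

```bash
python3 - <<'E'
from h import *
go((596,411,165,1.176))
E
```

```text
t 33.98 tcp [ 501.6 -411.8  165.3] [-1.574e+00  1.000e-03  1.176e+00] gap 55.5 F [ 0.1 -0.3 -3.5] j [-0.86  0.63  1.43  0.    1.07 -2.04]
  shift [9.948e+00 3.000e-03 2.865e+00] wy 0.0 calls 10 norm mm 828 rows turn 0.0
```

Request:
play_rows:
  deltas:
    - [[0.5,0,0.14,0,0,0,255],[0.995,0,0.286,0,0,0,255]]

```text
time_s: 34.22
tcp_pos: [509.2, -327.3, 161.8]
tcp_rot: [-1.567, -0.002, 1.175]
contact_force: [1.1, -0.1, -2.6]
finger_gap: 55.6
```

Request:
play_rows:
  deltas:
    - [[0.5,0,0.14,0,0,0,255],[0.995,0,0.286,0,0,0,255]]

```text
time_s: 34.48
tcp_pos: [518.8, -244.5, 162.0]
tcp_rot: [-1.567, -0.001, 1.176]
contact_force: [0.5, -0.4, -2.7]
finger_gap: 55.7
```

Request:
play_rows:
  deltas:
    - [[0.5,0,0.14,0,0,0,255],[0.995,0,0.286,0,0,0,255]]

```text
time_s: 34.72
tcp_pos: [528.2, -162.4, 162.1]
tcp_rot: [-1.567, -0.001, 1.176]
contact_force: [-0.1, -0.2, -2.2]
finger_gap: 55.7
```

Request:
play_rows:
  deltas:
    - [[0.5,0,0.14,0,0,0,255],[0.995,0,0.286,0,0,0,255]]

```text
time_s: 34.98
tcp_pos: [537.7, -80.3, 162.2]
tcp_rot: [-1.567, 0.0, 1.176]
contact_force: [0.7, -0.4, -2.9]
finger_gap: 55.6
```

Request:
play_rows:
  deltas:
    - [[0.5,0,0.14,0,0,0,255],[0.995,0,0.286,0,0,0,255]]

```text
time_s: 35.22
tcp_pos: [547.1, 1.8, 162.2]
tcp_rot: [-1.567, 0.001, 1.176]
contact_force: [0.1, 0.1, -3.4]
finger_gap: 55.6
```

Request:
play_rows:
  deltas:
    - [[0.5,0,0.14,0,0,0,255],[0.995,0,0.286,0,0,0,255]]

```text
time_s: 35.48
tcp_pos: [556.6, 83.9, 162.1]
tcp_rot: [-1.567, 0.001, 1.176]
contact_force: [0.6, 0.2, -3.5]
finger_gap: 55.8
```

Request:
play_rows:
  deltas:
    - [[0.5,0,0.14,0,0,0,255],[0.995,0,0.286,0,0,0,255]]

```text
time_s: 35.72
tcp_pos: [566.0, 166.0, 161.9]
tcp_rot: [-1.567, 0.002, 1.176]
contact_force: [1.1, 0.1, -2.7]
finger_gap: 55.7
```

Request:
play_rows:
  deltas:
    - [[0.5,0,0.14,0,0,0,255],[0.995,0,0.286,0,0,0,255]]

```text
time_s: 35.98
tcp_pos: [575.5, 248.1, 161.7]
tcp_rot: [-1.568, 0.002, 1.176]
contact_force: [0.6, -0.5, -3.2]
finger_gap: 55.3
```

Request:
play_rows:
  deltas:
    - [[0.5,0,0.14,0,0,0,255],[0.995,0,0.286,0,0,0,255]]

```text
time_s: 36.22
tcp_pos: [584.9, 330.2, 161.4]
tcp_rot: [-1.568, 0.003, 1.176]
contact_force: [0.1, -0.3, -2.7]
finger_gap: 55.2
```

Request:
play_rows:
  deltas:
    - [[0.5,0,0.14,0,0,0,255],[0.9,0,0.286,0,0,0,255],[0.995,0,0.286,0,0,0,255],[0.995,0,0.286,0,0,0,255]]

```text
time_s: 36.72
tcp_pos: [594.8, 411.1, 161.9]
tcp_rot: [-1.569, 0.003, 1.177]
contact_force: [-0.8, -1.4, -3.5]
finger_gap: 55.6
```

```bash
python3 - <<'E'
from h import *
d=snap('wrist','w15.png')
go((596,411,165,1.176))
E
```

```text
t 36.77 tcp [595.  410.5 162.3] [-1.569  0.003  1.176] gap 55.4 F [ 0.1 -0.1 -2.3] j [ 0.45  0.73  1.22 -0.    1.19 -0.73]
  shift [ 0.011 -0.034 -0.009] wy -0.0 calls 1 norm mm 3 rows turn 0.0
```

View pics/w15.png

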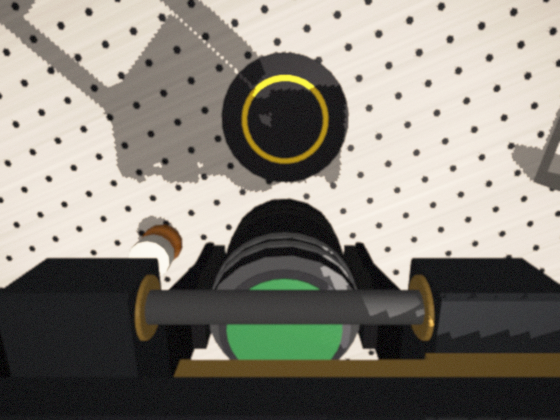

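```bash
python3 - <<'E'
from h import *
d=ld('w15.png')
yellow(d,(235,65,335,172)); padfit(d,(235,115))
go((541,433,85,1.176))
E
```

```text
yellow rect [542.2 433.2] [71.2 70.9] ang 1.177 ellipse [array([542.3, 433.3]), array([71.2, 71.6])]
disc [540.8 429.3] [108.1 110.3]
t 36.77 tcp [595.  410.5 162.3] [-1.569  0.003  1.176] gap 55.4 F [ 0.1 -0.1 -2.3] j [ 0.45  0.73  1.22 -0.    1.19 -0.73]
  shift [0.001 0.966 0.731] wy -0.0 calls 1 norm mm 97 rows turn 0.0
```

Request:
play_rows:
  deltas:
    - [[0,0.2,0.24,0,0,0,255],[0,0.45,0.48,0,0,0,255],[0.004,0.7,0.72,0,0,0,255],[0.004,0.9,0.72,0,0,0,255],[0.004,0.95,0.72,0,0,0,255]]

```text
time_s: 37.4
tcp_pos: [543.0, 432.6, 86.8]
tcp_rot: [-1.57, 0.002, 1.175]
contact_force: [-1.0, 0.4, -2.5]
finger_gap: 55.5
```

Request:
play_rows:
  deltas:
    - [[0,0.15,0,0,0,0,255],[0,0.3,0,0,0,0,255],[0,0.42,0,0,0,0,255],[0,0.46,0,0,0,0,255],[0,0.46,0,0,0,0,255]]

```text
time_s: 38.02
tcp_pos: [542.6, 434.1, 51.1]
tcp_rot: [-1.571, 0.0, 1.176]
contact_force: [0.1, 0.2, -3.3]
finger_gap: 55.3
```

```bash
python3 - <<'E'
from h import *
go((542,433,34.4,1.176))
E
```

```text
t 38.02 tcp [542.6 434.1  51.1] [-1.571  0.     1.176] gap 55.3 F [ 0.1  0.2 -3.3] j [ 0.51  0.83  1.36 -0.    0.95 -0.66]
  shift [-0.015  0.208  0.002] wy 0.0 calls 1 norm mm 17 rows turn 0.0
```

Request:
play_rows:
  deltas:
    - [[-0.01,0.06,0,0,0,0,255],[-0.01,0.12,0,0,0,0,255],[-0.01,0.16,0,0,0,0,255],[-0.01,0.18,0,0,0,0,255],[-0.01,0.19,0,0,0,0,255]]

```text
time_s: 38.65
tcp_pos: [542.4, 433.3, 36.0]
tcp_rot: [-1.571, 0.0, 1.176]
contact_force: [-0.0, -0.2, -2.9]
finger_gap: 55.5
```

Request:
play_rows:
  deltas:
    - [[0,0.007,0,0,0,0,255],[0,0.014,0,0,0,0,255],[0,0.02,0,0,0,0,255],[0,0.02,0,0,0,0,255]]

```text
time_s: 39.15
tcp_pos: [542.4, 433.3, 34.6]
tcp_rot: [-1.571, -0.0, 1.176]
contact_force: [0.9, -0.5, -3.9]
finger_gap: 55.5
```

Request:
play_rows:
  deltas:
    - [[0,0.006,0,0,0,0,255],[0,0.012,0,0,0,0,255],[0,0.012,0,0,0,0,255]]

```text
time_s: 39.52
tcp_pos: [542.4, 433.4, 34.4]
tcp_rot: [-1.571, -0.0, 1.176]
contact_force: [-2.2, -0.7, 2.9]
finger_gap: 55.7
```

Landed. Release and rise.

Request:
play_rows:
  deltas:
    - [[0,0,0,0,0,0,70],[0,0,0,0,0,0,30],[0,0,0,0,0,0,0],[0,0,0,0,0,0,0],[0,0,0,0,0,0,0]]

```text
time_s: 40.15
tcp_pos: [542.4, 433.4, 33.5]
tcp_rot: [-1.571, 0.0, 1.176]
contact_force: [-0.4, -0.9, -0.9]
finger_gap: 85.8
```

Request:
play_rows:
  deltas:
    - [[0,0,0,0,0,0,0],[0,-0.3,0,0,0,0,0],[0,-0.65,0,0,0,0,0],[0,-1.0,0,0,0,0,0]]

```text
time_s: 40.65
tcp_pos: [542.3, 433.2, 114.2]
tcp_rot: [-1.571, 0.0, 1.176]
contact_force: [0.6, 0.4, -0.1]
finger_gap: 86.5
```

Request:
play_rows:
  deltas:
    - [[0,-0.5,-0.3,0,0,0,0],[0,-1.0,-0.6,0,0,0,0],[0,-1.0,-0.7,0,0,0,0],[0,-1.0,-0.7,0,0,0,0]]

```text
time_s: 41.15
tcp_pos: [593.7, 411.2, 192.7]
tcp_rot: [-1.57, 0.001, 1.175]
contact_force: [-0.3, -0.3, -0.5]
finger_gap: 86.7
```

```bash
python3 - <<'E'
from h import *
d=snap('wrist','w16.png'); snap('side','s16.png'); snap('scene','c16.png')
go((542,433,34.4,1.176))
E
```

```text
t 41.3 tcp [592.2 411.6 191.3] [-1.568  0.003  1.177] gap 86.7 F [-0.5  0.1 -0.6] j [ 0.45  0.7   1.2   0.    1.25 -0.72]
  shift [0.006 1.961 0.682] wy 0.0 calls 2 norm mm 166 rows turn 0.0
```

View pics/w16.png

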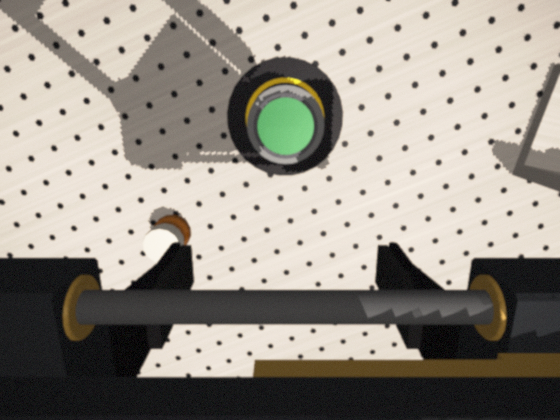

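View pics/c16.png

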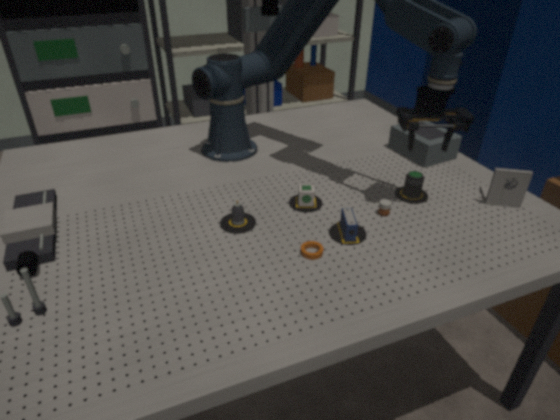

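View pics/s16.png

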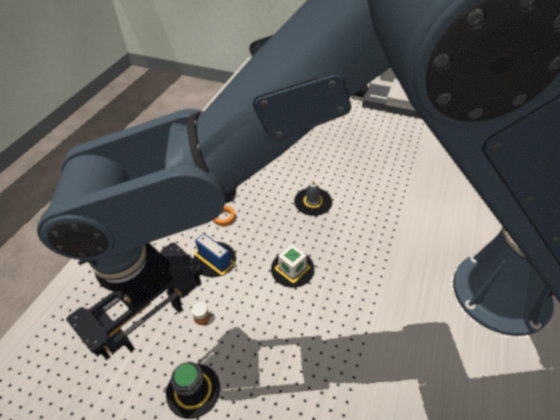

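```bash
python3 - <<'E'
from h import *
d=ld('w16.png'); print('lens',ray(d,285.5,127,76))
d=ld('w4.png'); poly(d,[(266,143),(304,143),(303,246),(266,246)],58)
d=ld('w8.png'); poly(d,[(251,106),(315,106),(314,165),(254,165)],56)
E
```

```text
lens [543.6159607 433.3143419  76.       ]
c [646.1 142.2] len [28.8 84.5 30.5 84.5] ang [ 1.229 -0.336 -1.913  2.786]
c [459.7 103.6] len [47.7 44.6 46.8 44.6] ang [ 1.175 -0.389 -1.968  2.772]
```

All four check out within about 2 mm and well under 0.05 rad. Handing in.

```bash
python3 - <<'E'
from h import *
print(workorder.job_done())
E
```

```text
the job is handed in; nothing more can be done
None
```

I placed all four components upright on their matching pads, set them down gently, released them, and handed the job in at about 41 s of the 128 s allowed. `job_done()` reports no verdict, so the figures below are my own camera measurements.

| Component | Measured centre, mm (x, y) | Pad centre, mm (x, y) | Offset | Angle, component vs pad outline |
|---|---|---|---|---|
| Detector | 646.1, 142.2 | 646.3, 141.1 | about 1 mm | −0.34 vs −0.34 rad |
| Splitter | 459.7, 103.6 | 460.2, 102.1 | about 1.5 mm | 1.175 vs 1.179 rad |
| Chuck | 485.3, −122.7 | 484.6, −123.5 | about 1 mm | n/a |
| Lens | 543.6, 433.3 | 542.2, 433.2 | about 1.5 mm | n/a |

- **Setting down:** the wrist force stayed under about 5 N at every reading during the set-downs.
- **Final state:** in the last pictures all four stand upright, and the gripper is open and clear of everything.
- **Tape and jar:** neither shows any visible movement from its starting position.
- **Disagreement between measurements:** the fixed cameras' first position estimates differed from each other by up to about 10 mm. I used the close-up wrist-camera readings instead; repeated readings of the same point agreed within about 2–3 mm, apart from rough fits where a disc or outline was partly hidden.

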